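# Load a weld cradle heavy end downhill

### The job

The sealed steel bar with the swing handle has a steel slug hidden in one end. Swing the cradle's hold-down arm open, lift the bar by its handle and see which end drops, then lower it gently into the sloping cradle with the heavy end downhill, its end face resting against the stop, and swing the arm fully shut over it. Let go and leave everything else on the table where it is.

Things in the scene. Friction and masses are not known exactly. Their poses are not given: they have to be found in the camera images.
- bar: sealed grey steel square tube 200 (x) x 40 x 40 mm, 0.6-0.75 kg, lying flat, handle up. Origin: centre of underside, z up. Ends look alike; a 0.30-0.46 kg slug is sealed in one, 70 mm from the middle: it may be the +x or the -x end (the frame does not tell). Two ears, up to 74 mm above the underside, hold the handle's pivot pin, along y, 62 mm above the underside
- grip: the bar's swing handle, a flat upright dark steel tab 14 mm thick (y, along the pivot pin), 30 mm wide (x), 40 mm at the top. Origin: on the pivot axis; z to its top, 50 mm away; free to grip across the 14 mm from 14 to 50 mm. Swings 0.4 rad each way with little friction (0.012 N m), stays where left; held upright and lifted, the bar tilts to that limit, heavy end low
- cradle: fixed bright steel base plate of the sloping cradle, 250 x 100 x 12 mm, with two open saddles and beside them a post with the hold-down arm. Origin: centre of its underside on the table; x points to the uphill end, z up. The bar's seat rises 0.21 rad towards +x and is 45 mm above the table over the origin
- low_saddle: downhill saddle with the end stop. Origin: on the seat plane at the stop's face, mid channel; x uphill along the seat, z normal to it. The bar lying home has its origin at x 100, y 0, z 0 mm here. Channel 50 mm wide; cheeks rise 25 mm, then flare to about 74 mm at 42 mm. Pads 34 mm long at x 35 (this) and 165 mm (high saddle). The stop rises 36 mm
- high_saddle: upper (uphill) saddle of the cradle, no stop; same frame as low_saddle, its pad lies at x = 165 mm
- swing_arm (a joint): hold-down arm about the post's vertical axis, rad: 0 fully shut (across the cradle, at its limit), 1.75 fully open (towards the uphill end, anticlockwise from above). Stays where left; about 1.5 N at the pin moves it. Level, 20 mm wide, 107 to 121 mm above the table; shut it passes 8 mm above the lying bar, 45 mm uphill of the cradle's middle; its line from the axis is then along the cradle's -y
- swing_pivot (a point): on the hold-down arm's vertical hinge axis, 106 mm above the table: at x = 45, y = 75 mm in the cradle's frame
- swing_pin (a point): upright steel push pin at the arm's outer end, 16 mm across, 105 mm from the hinge axis, standing from 121 to 151 mm above the table; this point is its middle, 136 mm up
- offcut: loose bystander, leave it alone: plain steel square tube, 120 x 40 x 40 mm, no handle; origin centre of underside
- collar: loose bystander, leave it alone: steel ring 60 mm across, 18 mm high; origin centre of underside
- hammer: loose bystander, leave it alone: hammer, 260 mm, wooden handle, lying
- wrench: loose bystander, leave it alone: steel wrench, 180 mm, lying
- brush: loose bystander, leave it alone: brush with a wooden handle, lying
- can: loose bystander, leave it alone: standing bare metal can, 64 mm across, 130 mm high; origin centre of underside
- angle: loose bystander, leave it alone: piece of dark steel angle, 130 mm long, 50 mm legs, one leg upright; origin centre of underside
Not all that is in view belongs to the job. What is shaped like the bar but green is not meant.

How it is judged:
By the outcome, as a careful person would: the job done as asked, in the order asked, and still so for the second after the job is handed in, with the robot touching nothing.
It also fails if it takes over 72 s, if anything falls off the work surface, if the arm or the gripper's body presses on something with over 40 N, if the wrist force passes 120 N, or if a joint passes its speed limit or range.

### The arm

A 6-joint arm with a two-finger parallel gripper is mounted at the origin on the work surface. World frame = base frame: x ahead of the robot, y to its left, z up, the work surface at z = 0. Lengths are in m, angles in rad, forces in N, time in s.
With the tool pointing down it reaches from about 0.3 to 0.825 m from the base axis. Payload 5.4 kg.
Tool frame: the origin (TCP) lies at the very end of the fingers, on their centre line; the grasp point (between the pads) lies 19 mm behind it; z points along the fingers, y is the direction in which the jaws open and shut (so a half turn about z gives the same grasp; the last joint's range is limited). The gripper opens to 92 mm and grips with 3 to 60 N. Pads are 20 mm wide; open, the fingers measure 128 mm over their backs; the gripper's body (75 mm by 189 mm) begins 69 mm behind the grasp point.
Start: joints at [1.072, 0.158, 1.597, -0, 1.386, -0.21], TCP at [0.164, 0.551, 0.176] pointing down, gripper open.
Joint ranges: [-2.91, 2.91], [-0.94, 2.29], [0.18, 2.7], [-1.29, 4.43], [0.17, 2.64], [-3, 3]. Speed limits (rad/s): [2.57, 2.57, 3.14, 3.14, 3.14, 3.14].

### API

Orientations are given as a unit quaternion [x, y, z, w].
In Python, from workcell import robot gives the robot as it stands.
- The arm moves only by the tool step_arm, never from a script. Its argument "moves" is one flat list of numbers, 5 for each row, row after row: the closure, from 0 (fully open) to 1 (shut), then the shift along the tool's x, y, z in mm, then the turn about the tool's z in degrees. A call has 1 to 10 rows; each row is the pose to reach, as a shift and turn from the pose measured when the call began, along the tool's axes at that moment; what a row does not reach only later rows make up. A row lasts 1/12 s, in which the tool goes at most 41.7 mm and 7.16 degrees, less where a joint would pass 70% of its speed; a pose out of reach is approached as far as the arm can. A call with a gripper value outside its range is refused whole. The fingers move at their own pace and stop on an object; the grip force is fixed at half the most. Time passes only in rows, so rows that repeat a pose let the fingers close. It gives the time, the measured TCP pose, the force and the opening at its end, in the units of the state.
- robot.read_state(): the state, without advancing time (a new reading comes with each control period).
- robot.capture(name): name is "scene" or "top"; returns the picture (480x640x3 uint8, red, green, blue); there is no depth.
- robot.camera_params(name): a dict with "vertical_fov" (degrees; the focal length in pixels is half the picture's height over the tangent of half this angle, whatever the lens; pixels are square), "cx", "cy" (the principal point, pixels), "cam_to_world" (4x4, takes a point from camera to world coordinates). Camera axes: x right, y down, z forward; pixel columns grow to the right and rows downward; lengths in m; the calibration is good to about 2 mm. A picture is of the moment at which its call begins. camera_params takes no time and is no camera call.
- robot.close_job(): hands the job in, once; it reports no verdict.
The state is a dict: "t": time; "joints": joint angles; "qvel": joint speeds; "joint_torque": joint torques, N m; "ee_pos": TCP position; "orientation": TCP orientation; "ft_force": force on the tool from outside, world axes, zero at the start; "ft_torque": the same for the moment, N m; "width": opening from 0.0 (shut) to 1.0 (fully open).
Only numpy, scipy, OpenCV 4.12 (cv2) and the standard library are available. Lean on these libraries where they do the work, as an engineer would, in place of code of your own. Each camera call takes 0.05 s, during which the arm holds its last target.

## Working session

There is one attempt and no reset: what is moved stays moved. The work goes in short steps, Python scripts to look and compute and a tool call to move; the robot and the scene stay as the last step left them, time stands still between calls to the robot, and variables do not carry over. Pictures are saved under pics/ and viewed, and the job is handed in when it is done.

Besides the shell and the picture viewer there is one more tool, called after ">>>" by a JSON object that holds its "fn" and its "kwargs". step_arm: Moves the arm, as the interface text tells. Its arguments: {"type":"object","properties":{"moves":{"type":"array","items":{"type":"number"}}},"required":["moves"]}

```bash
ls; mkdir -p pics; python3 - <<'E'
from workcell import robot
import cv2
s=robot.read_state(); print(s)
for n in ("scene","top"):
    im=robot.capture(n); cv2.imwrite(f"pics/{n}0.png",im[:,:,::-1]); print(n,robot.camera_params(n))
E
```

```text
pics
{'t': 0.0, 'joints': array([ 1.07188103e+00,  1.59046626e-01,  1.59826086e+00,  1.18905530e-05,
        1.38618731e+00, -2.10085872e-01]), 'qvel': array([-2.85675522e-05, -7.72699655e-04, -5.82512474e-04,  5.88789136e-04,
       -3.58600160e-04,  3.07475036e-04]), 'joint_torque': array([-9.27936817e-04, -3.85581028e+01, -3.22099507e+01,  6.99308189e-02,
        3.83352907e-02, -1.36072490e-04]), 'ee_pos': array([0.16343828, 0.55054209, 0.17470602]), 'orientation': array([ 1.43914279e-01,  9.89589701e-01, -8.89904756e-04, -3.35617481e-04]), 'ft_force': array([-0.29179535, -0.34001574,  0.6326766 ]), 'ft_torque': array([-0.02223391,  0.00328666,  0.01574506]), 'width': 1.0010413661303343}
scene {'vertical_fov': 47.77848498804681, 'cx': 329.22462564065705, 'cy': 242.84599329235974, 'cam_to_world': array([[ 0.66838716,  0.56305141, -0.48603674,  1.14565915],
       [ 0.74362554, -0.4911359 ,  0.4536591 , -0.49078531],
       [ 0.01672331, -0.66464925, -0.74696834,  1.01841297],
       [ 0.        ,  0.        ,  0.        ,  1.        ]])}
top {'vertical_fov': 52.671481906036334, 'cx': 313.6586932525084, 'cy': 239.3304523692264, 'cam_to_world': array([[-7.38881561e-05, -9.87749115e-01,  1.56050250e-01,
         3.52592110e-01],
       [-9.99961828e-01, -1.29045218e-03, -8.64162875e-03,
         4.73646993e-02],
       [ 8.73713653e-03, -1.56044932e-01, -9.87711315e-01,
         1.23720333e+00],
       [ 0.00000000e+00,  0.00000000e+00,  0.00000000e+00,
         1.00000000e+00]])}
```

View pics/scene0.png

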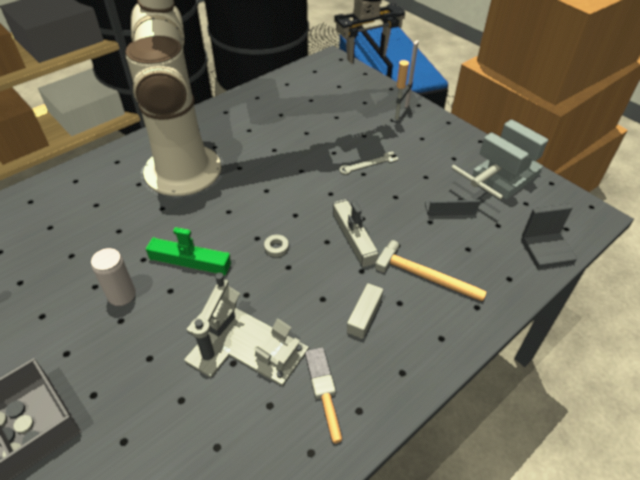

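View pics/top0.png

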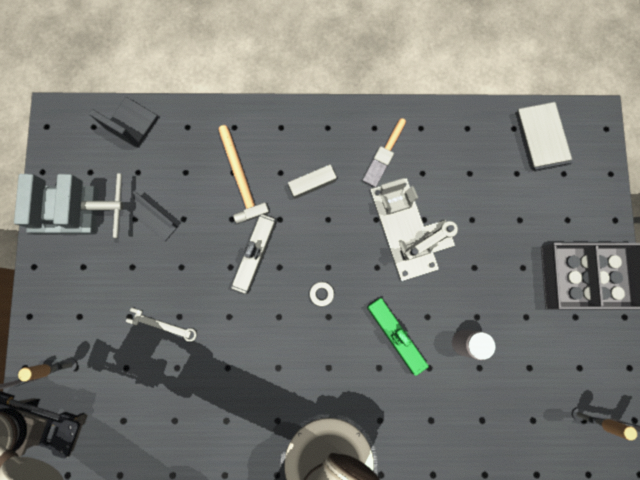

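The pictures show what could be taken for the bar:
- Grey tube with handle: top (254,254), scene (354,231)
- Green copy: top (398,335)
- Plain offcut: top (312,180)
- Cradle plate: top (405,225)
- Dark angle pieces: top (160,215) and (130,120)

I choose the grey one with the handle at (254,254), and will check it in crops.

```bash
cat > h.py <<'E'
import numpy as np, cv2, json
from workcell import robot
def K(n):
    p=robot.camera_params(n); f=240/np.tan(np.radians(p["vertical_fov"])/2)
    return f,p["cx"],p["cy"],np.array(p["cam_to_world"])
def ray(n,u,v):
    f,cx,cy,T=K(n); d=T[:3,:3]@np.array([(u-cx)/f,(v-cy)/f,1.]); return T[:3,3],d/np.linalg.norm(d)
def plane(n,u,v,z):
    o,d=ray(n,u,v); return o+d*(z-o[2])/d[2]
def proj(n,P):
    f,cx,cy,T=K(n); c=T[:3,:3].T@(np.asarray(P,float)-T[:3,3]); return np.array([cx+f*c[0]/c[2],cy+f*c[1]/c[2]])
def tri(u1,u2):
    o1,d1=ray("scene",*u1); o2,d2=ray("top",*u2)
    A=np.stack([d1,-d2],1); t=np.linalg.lstsq(A,o2-o1,rcond=None)[0]
    a=o1+d1*t[0]; b=o2+d2*t[1]; return (a+b)/2,np.linalg.norm(a-b)
def crop(im,x0,y0,x1,y1,k):
    c=cv2.resize(im[y0:y1,x0:x1],None,fx=k,fy=k,interpolation=cv2.INTER_CUBIC)
    for x in range((x0//20+1)*20,x1,20): cv2.putText(c,str(x),((x-x0)*k,10),0,.35,(0,0,255),1); cv2.line(c,((x-x0)*k,12),((x-x0)*k,18),(0,0,255),1)
    for y in range((y0//20+1)*20,y1,20): cv2.putText(c,str(y),(0,(y-y0)*k),0,.35,(0,0,255),1); cv2.line(c,(24,(y-y0)*k),(30,(y-y0)*k),(0,0,255),1)
    return c
E
python3 - <<'E'
from h import *
t=cv2.imread("pics/top0.png"); s=cv2.imread("pics/scene0.png")
cv2.imwrite("pics/c1.png",crop(t,360,165,470,290,5))
cv2.imwrite("pics/c2.png",crop(s,175,265,315,390,5))
a=crop(t,220,200,290,305,5); b=crop(s,320,185,390,290,5)
cv2.imwrite("pics/c3.png",np.hstack([a,b]))
E
```

```text
(no output)
```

View pics/c1.png

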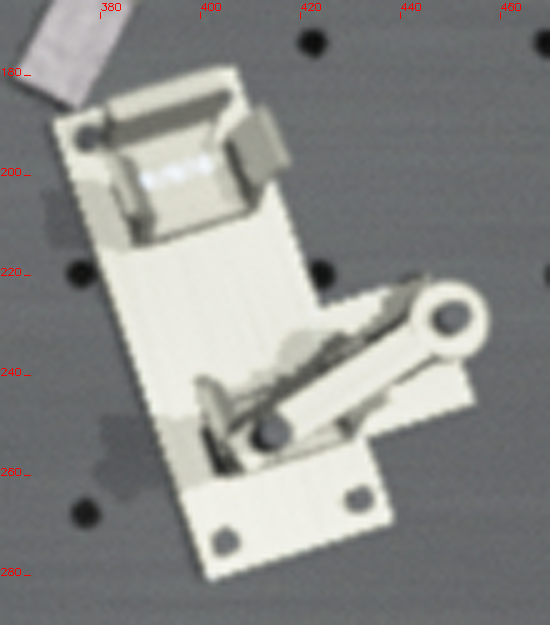

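View pics/c2.png

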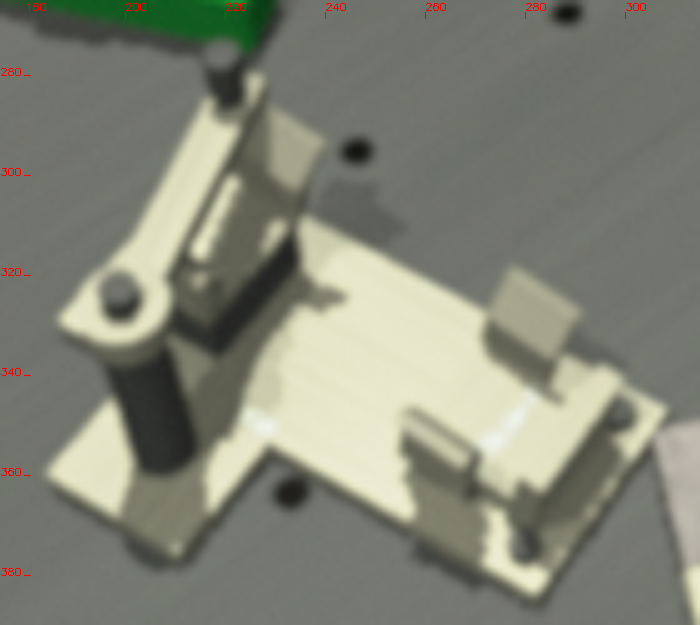

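View pics/c3.png

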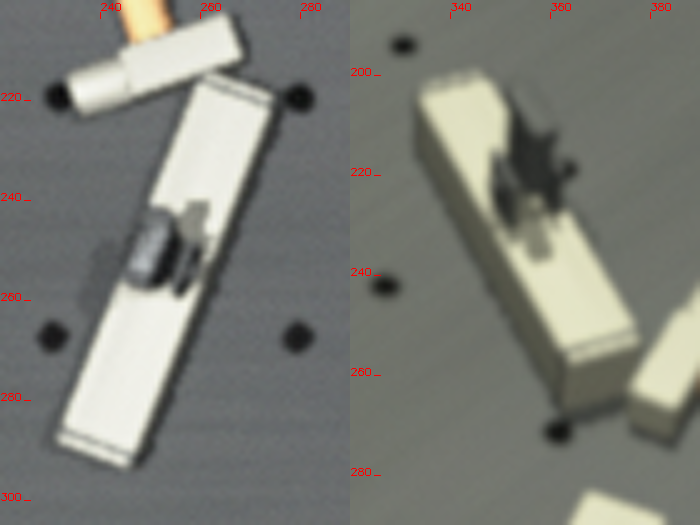

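The crop shows the grey tube with an upright dark handle at top (250,249). The hammer head is only a few mm from its far end, at (250,213). The cradle's stop is at (393,186), so that end is downhill. The hinge is at (450,228) and the pin at (413,251), so the arm is half open. Next I measure all of these.

```bash
cat > m1.py <<'E'
from h import *
t=cv2.imread("pics/top0.png"); s=cv2.imread("pics/scene0.png")
def bright(im,x0,y0,x1,y1,th):
    g=cv2.cvtColor(im,6); m=np.zeros_like(g); m[y0:y1,x0:x1]=(g[y0:y1,x0:x1]>th)*255; return m
def minrect(n,m,z,name):
    cs,_=cv2.findContours(m,0,1); c=max(cs,key=cv2.contourArea)
    W=np.array([plane(n,*p[0],z)[:2]*1000 for p in c],np.float32)
    r=cv2.minAreaRect(W); print(name,n,r, cv2.boxPoints(r).round(1).tolist())
m=bright(t,225,210,285,300,170); 
# drop hammer
cv2.fillPoly(m,[np.array([[225,205],[275,205],[268,214],[256,214],[225,226]])],0)
minrect("top",m,0.04,"bar")
m=bright(s,325,190,385,275,170); cv2.imwrite("pics/m.png",m)
cv2.fillPoly(m,[np.array([[374,270],[374,262],[386,240],[390,275]])],0)
minrect("scene",m,0.04,"bar")
P={}
for k,u1,u2 in [("pin",(219.5,276),(413,251)),("hinge",(199,322),(450,228))]:
    P[k]=tri(u1,u2); print(k,P[k])
C=[plane("top",u,v,.012)[:2] for u,v in [(371,189),(407,179),(438,269),(401,281)]]
print(np.round(C,4)); 
C2=[plane("scene",u,v,.012)[:2] for u,v in [(307,347),(282,386)]]
print(np.round(C2,4))
D=lambda a,b:np.linalg.norm(C[a]-C[b]); print(D(0,1),D(1,2),D(2,3),D(3,0),np.mean(C,0))
E
python3 m1.py
```

```text
bar top ((459.0973815917969, 206.43173217773438), (38.68437957763672, 94.77002716064453), 69.7740478515625) [[407.8999938964844, 204.6999969482422], [496.8999938964844, 171.89999389648438], [510.20001220703125, 208.1999969482422], [421.29998779296875, 241.0]]
bar scene ((560.86962890625, 167.93075561523438), (38.13620376586914, 86.3470687866211), 69.77739715576172) [[513.7999877929688, 165.0], [594.7999877929688, 135.10000610351562], [608.0, 170.89999389648438], [526.9000244140625, 200.6999969482422]]
pin (array([ 0.49817325, -0.18885293,  0.14521835]), np.float64(0.0013517509700192412))
hinge (array([ 0.55473068, -0.27866675,  0.13108075]), np.float64(0.0012240062464592264))
[[ 0.679  -0.1127]
 [ 0.7062 -0.2074]
 [ 0.4703 -0.2791]
 [ 0.4398 -0.1842]]
[[ 0.6798 -0.1128]
 [ 0.7149 -0.2086]]
0.09852454746833157 0.24654098081401887 0.09975337737513428 0.24969302494677506 [ 0.57382275 -0.1958485 ]
```

```bash
cat > m2.py <<'E'
from h import *
t=cv2.imread("pics/top0.png"); s=cv2.imread("pics/scene0.png")
def edge(im,a,b,w=6,f0=.12,f1=.88,N=25):
    """subpixel edge line near segment a-b: strongest gradient across, robust fit; returns (point,dir)"""
    g=cv2.GaussianBlur(cv2.cvtColor(im,6).astype(np.float32),(0,0),.7); a=np.array(a,float);b=np.array(b,float)
    d=(b-a)/np.linalg.norm(b-a); n=np.array([-d[1],d[0]]); pts=[]
    ss=np.arange(-w,w+.01,.25)
    for f in np.linspace(f0,f1,N):
        q=a+(b-a)*f; xy=(q+ss[:,None]*n).astype(np.float32)
        v=cv2.remap(g,xy[None,:,0],xy[None,:,1],1)[0]; gr=np.abs(np.gradient(v)); i=gr.argmax()
        if gr[i]>2: pts.append(xy[i])
    pts=np.array(pts,np.float32); l=cv2.fitLine(pts,cv2.DIST_HUBER,0,.01,.01).ravel()
    r=np.abs((pts-l[2:])@np.array([-l[1],l[0]])); return l[2:],l[:2],np.median(r)
def cross(e,f):
    A=np.stack([e[1],-f[1]],1); u=np.linalg.solve(A,f[0]-e[0]); return e[0]+e[1]*u[0]
if __name__=="__main__":
    # bar, top view
    def quad(n,im,ps,z,rng=None):
        es=[edge(im,ps[i],ps[(i+1)%4]) for i in range(4)]
        print("res",[round(float(e[2]),2) for e in es])
        c=[cross(es[i-1],es[i]) for i in range(4)]; W=np.array([plane(n,*p,z)[:2] for p in c])
        print(n,np.round(c,1).tolist(),"\n",(W*1000).round(1).tolist(),"sides",[round(1000*np.linalg.norm(W[i]-W[(i+1)%4]),1) for i in range(4)],"c",(1000*W.mean(0)).round(1)); return W
    quad("top",t,[(260,215),(275,220),(246,293),(231,287)],.04)
    quad("scene",s,[(334,204),(347,199),(377,251),(362,256)],.04)
    quad("top",t,[(371,189),(407,179),(438,269),(401,281)],.012)
E
python3 m2.py
```

```text
res [0.42, 0.17, 0.09, 0.22]
top [[260.79998779296875, 211.10000610351562], [274.5, 219.5], [245.39999389648438, 293.3999938964844], [230.8000030517578, 287.8999938964844]] 
 [[613.7, 170.2], [592.1, 135.3], [407.2, 204.5], [420.8, 240.6]] sides [np.float64(41.0), np.float64(197.4), np.float64(38.5), np.float64(205.3)] c [508.4 187.6]
res [0.21, 0.49, 0.2, 0.35]
scene [[333.29998779296875, 203.60000610351562], [346.29998779296875, 200.39999389648438], [378.8999938964844, 252.89999389648438], [363.3999938964844, 257.79998779296875]] 
 [[415.2, 202.1], [428.2, 235.6], [610.6, 171.3], [597.2, 132.7]] sides [np.float64(36.0), np.float64(193.4), np.float64(40.8), np.float64(194.8)] c [512.8 185.4]
res [0.8, 0.81, 0.2, 0.15]
top [[370.70001220703125, 191.89999389648438], [407.29998779296875, 180.3000030517578], [437.5, 269.20001220703125], [401.20001220703125, 280.6000061035156]] 
 [[671.2, -111.7], [702.8, -208.0], [469.7, -277.8], [440.8, -184.8]] sides [np.float64(101.4), np.float64(243.3), np.float64(97.4), np.float64(241.7)] c [ 571.1 -195.6]
```

```bash
python3 - <<'E'
from h import *
c=np.array([.509,.187]); d=np.array([np.cos(np.radians(-20.3)),np.sin(np.radians(-20.3))]); 
for th in (-.4,-.2,0,.2,.4):
    p=c+d*.05*np.sin(th); z=.062+.05*np.cos(th)
    print(th,proj("top",[*p,z]).round(1),proj("scene",[*p,z]).round(1))
t=cv2.imread("pics/top0.png"); s=cv2.imread("pics/scene0.png")
cv2.imwrite("pics/c4.png",np.hstack([crop(t,235,230,270,270,10),crop(s,335,195,370,235,10)]))
E
```

```text
-0.4 [246.9 256.2] [352.4 201.5]
-0.2 [248.3 252.3] [354.1 203.2]
0 [249.8 248.3] [355.7 205.6]
0.2 [251.4 244.4] [357.4 208.7]
0.4 [253.  240.8] [358.9 212.2]
```

View pics/c4.png

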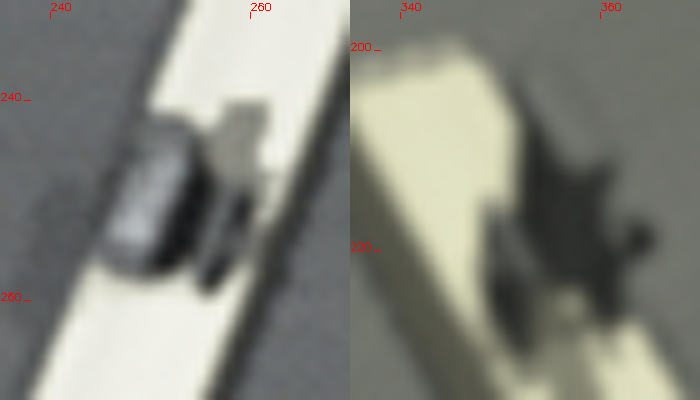

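```bash
cat > g.py <<'E'
import sys; from h import *
from scipy.spatial.transform import Rotation as R
def info():
    s=robot.read_state(); M=R.from_quat(s["orientation"]).as_matrix()
    ya=np.degrees(np.arctan2(M[1,1],M[0,1])); return s,M,ya
def go(x,y,z,ya,M,p,y0):
    d=M.T@(np.array([x,y,z])-p*1000); t=-(ya-y0); t=(t+180)%360-180   # ya given mod 360 (world angle of tool y)
    return d.round(1).tolist(),round(t,1)
if __name__=="__main__":
    s,M,y0=info(); print("t",round(s["t"],2),"tcp",(s["ee_pos"]*1000).round(1),"ya",round(y0,1),"j",np.degrees(s["joints"]).round(0),"F",s["ft_force"].round(1),"w",round(s["width"]*92,1))
    for a in sys.argv[1:]:
        v=[float(q) for q in a.split(",")]; print(a,"->",*go(*v,M,s["ee_pos"],y0), "zt",M[:,2].round(3))
E
python3 g.py 498,-189,195,40 498,-189,127,40
```

```text
t 0.1 tcp [163.5 550.6 174.8] ya 73.5 j [ 61.   9.  92.  -0.  79. -12.] F [-0.2 -0.4 -1.1] w 92.2
498,-189,195,40 -> [-531.3, -613.7, -19.3] 33.5 zt [-0.001 -0.001 -1.   ]
498,-189,127,40 -> [-531.3, -613.6, 48.7] 33.5 zt [-0.001 -0.001 -1.   ]
```

>>> {"fn": "step_arm", "kwargs": {"moves": [0, -25, -30, -20, 4, 0, -55, -60, -20, 10, 0, -80, -90, -20, 17, 0, -105, -120, -20, 24, 0, -130, -150, -20, 31, 0, -155, -180, -20, 33.5, 0, -180, -210, -20, 33.5, 0, -205, -240, -20, 33.5, 0, -230, -270, -20, 33.5, 0, -255, -300, -20, 33.5]}}

```text
t: 0.93
ee_pos: [0.3225, 0.1887, 0.195]
orientation: [0.423, 0.906, -0.001, -0.0]
ft_force: [1.0, 0.0, 0.0]
width: 0.999
```

```bash
python3 g.py 498,-189,195,40
```

```text
t 0.93 tcp [322.5 188.7 195. ] ya 40.0 j [ 12. -24. 119.  -0.  85. -28.] F [1. 0. 0.] w 91.9
498,-189,195,40 -> [-402.2, -108.2, 0.4] -0.0 zt [-0.001 -0.001 -1.   ]
```

>>> {"fn": "step_arm", "kwargs": {"moves": [0, -40, -10, 0, 0, 0, -80, -22, 0, 0, 0, -120, -32, 0, 0, 0, -160, -43, 0, 0, 0, -200, -54, 0, 0, 0, -240, -65, 0, 0, 0, -280, -75, 0, 0, 0, -320, -86, 0, 0, 0, -360, -97, 0, 0, 0, -402, -108, 0, 0]}}

```text
t: 1.77
ee_pos: [0.4974, -0.1891, 0.1948]
orientation: [0.423, 0.906, -0.001, -0.0]
ft_force: [-0.2, 0.1, 1.7]
width: 1.004
```

```bash
python3 - <<'E'
from h import *
for n in ("top","scene"): cv2.imwrite(f"pics/{n}1.png",robot.capture(n)[:,:,::-1])
t=cv2.imread("pics/top1.png"); s=cv2.imread("pics/scene1.png")
cv2.imwrite("pics/c5.png",np.hstack([crop(t,360,190,470,290,4),crop(s,175,235,265,335,4)]))
E
python3 g.py 498,-189,195,40
```

```text
t 1.87 tcp [ 497.8 -191.8  193.6] ya 39.7 j [-34.   2.  97.  -0.  81. -74.] F [-0.1  2.  -0.2] w 91.8
498,-189,195,40 -> [2.0, 1.9, -1.4] -0.3 zt [-0.003 -0.001 -1.   ]
```

View pics/c5.png

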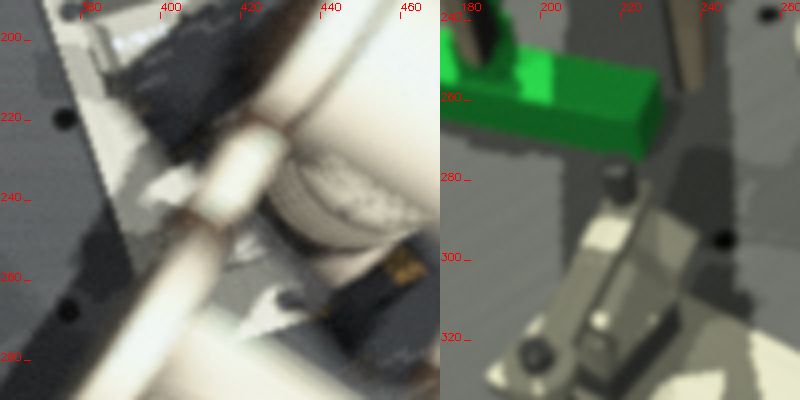

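>>> {"fn": "step_arm", "kwargs": {"moves": [0.3, 2, 2, 22, 0, 0.3, 2, 2, 44, 0, 0.5, 2, 2, 66, 0, 0.66, 2, 2, 67, 0, 0.66, 2, 2, 67, 0, 0.66, 2, 2, 67, 0, 0.66, 2, 2, 67, 0]}}

```text
t: 2.45
ee_pos: [0.499, -0.1895, 0.1285]
orientation: [0.425, 0.905, -0.001, 0.001]
ft_force: [-0.7, 0.0, 0.2]
width: 0.516
```

```bash
python3 - <<'E'
from h import *
for n in ("scene",): cv2.imwrite(f"pics/{n}2.png",robot.capture(n)[:,:,::-1])
s=cv2.imread("pics/scene2.png")
cv2.imwrite("pics/c6.png",crop(s,165,220,285,340,5))
from math import *
import subprocess
tg=[]
H=(554.3,-279)
for th in (.27,.4,.55,.7,.85,1.0,1.15,1.3,1.45,1.6,1.75,1.85):
    a=radians(107.2)+th; tg.append(f"{H[0]+105*cos(a):.1f},{H[1]+105*sin(a):.1f},127,{min(40+degrees(th-.27)*.75,100):.1f}")
print(subprocess.run(["python3","g.py"]+tg,capture_output=True,text=True).stdout)
E
```

```text
t 2.5 tcp [ 499.  -189.5  128.5] ya 39.7 j [-34.   5. 101.  -0.  73. -73.] F [-0.2  0.3 -0.6] w 43.1
497.6,-190.6,127,40.0 -> [0.0, -1.7, 1.5] -0.3 zt [-0.    -0.003 -1.   ]
486.6,-198.7,127,45.6 -> [0.8, -15.4, 1.5] -5.9 zt [-0.    -0.003 -1.   ]
475.4,-209.7,127,52.0 -> [-0.5, -31.0, 1.5] -12.3 zt [-0.    -0.003 -1.   ]
465.9,-222.3,127,58.5 -> [-4.1, -46.4, 1.6] -18.8 zt [-0.    -0.003 -1.   ]
458.5,-236.1,127,64.9 -> [-10.0, -60.9, 1.6] -25.2 zt [-0.    -0.003 -1.   ]
453.1,-250.9,127,71.4 -> [-17.9, -74.5, 1.7] -31.7 zt [-0.    -0.003 -1.   ]
450.1,-266.4,127,77.8 -> [-27.9, -86.7, 1.7] -38.1 zt [-0.    -0.003 -1.   ]
449.3,-282.1,127,84.3 -> [-39.5, -97.4, 1.8] -44.6 zt [-0.    -0.003 -1.   ]
451.0,-297.7,127,90.7 -> [-52.6, -106.0, 1.8] -51.0 zt [-0.    -0.003 -1.   ]
454.9,-313.0,127,97.2 -> [-66.8, -112.8, 1.9] -57.5 zt [-0.    -0.003 -1.   ]
461.1,-327.4,127,100.0 -> [-81.9, -117.2, 1.9] -60.3 zt [-0.    -0.003 -1.   ]
466.4,-336.5,127,100.0 -> [-92.2, -119.0, 2.0] -60.3 zt [-0.    -0.003 -1.   ]
```

View pics/c6.png

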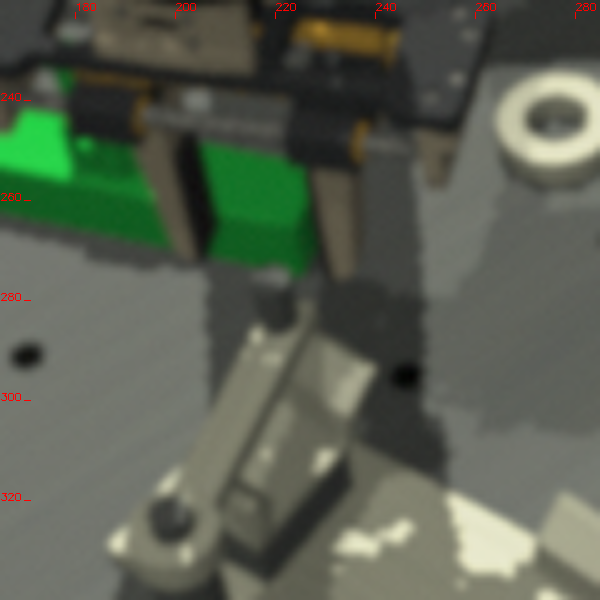

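```bash
python3 - <<'E'
from h import *
s=robot.read_state(); print(s['ee_pos'],s['joints'],s["width"])
print(proj("scene",s['ee_pos']), proj("scene",[.498,-.189,.136]))
from scipy.spatial.transform import Rotation as R
M=R.from_quat(s["orientation"]).as_matrix()
for o in (-40,-30,-22,22,30,40): print(o,proj("scene",s['ee_pos']+M[:,1]*o/1000))
cv2.imwrite("pics/scene3.png",robot.capture("scene")[:,:,::-1])
E
```

```text
[ 0.49895887 -0.18951635  0.12848026] [-0.58770616  0.09169238  1.76592562 -0.00279941  1.28222532 -1.2801825 ] 0.46887785708465535
[220.87656651 281.40862026] [220.33301404 278.75420544]
-40 [202.03435557 278.95933506]
-30 [206.73449733 279.57030304]
-22 [210.4995999  280.05972597]
22 [231.2872998  282.76190386]
30 [235.08142512 283.25509943]
40 [239.83040353 283.87241566]
```

View pics/scene3.png

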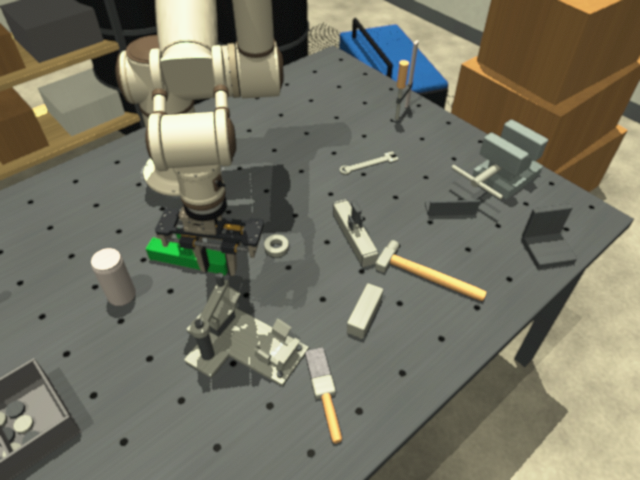

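```bash
python3 - <<'E'
from h import *
s=cv2.imread("pics/scene3.png")
cv2.imwrite("pics/c7.png",cv2.convertScaleAbs(crop(s,180,220,260,300,8),alpha=1.6,beta=20))
E
```

```text
(no output)
```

View pics/c7.png

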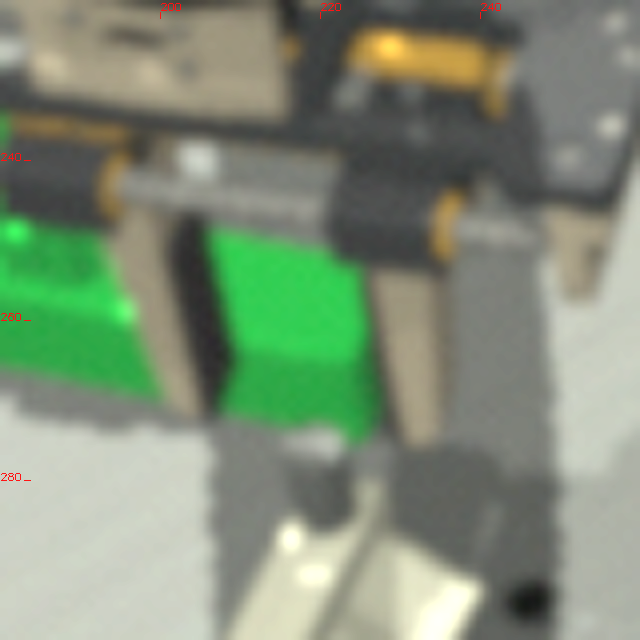

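```bash
python3 - <<'E'
from h import *
s=cv2.imread("pics/scene1.png")
cv2.imwrite("pics/c8.png",cv2.convertScaleAbs(crop(s,160,200,260,290,8),alpha=1.6,beta=20))
from math import *
a=radians(39.7); y=np.array([cos(a),sin(a),0]); x=np.array([cos(a+pi/2),sin(a+pi/2),0])
for o in (-64,-46,46,64):
  for w in (-10,10): print(o,w,proj("scene",np.array([.4975,-.1900,.1945])+y*o/1000+x*w/1000).round(1))
p=np.array([.499,-.1895,.1285])
for o in (-40,-22,22,40):
  for w in (-10,10): print(o,w,proj("scene",p+y*o/1000+x*w/1000).round(1))
E
```

```text
-64 -10 [182.7 260.5]
-64 10 [186.  252.8]
-46 -10 [191.6 261.6]
-46 10 [194.7 253.9]
46 -10 [237.3 267.4]
46 10 [239.9 259.6]
64 -10 [246.3 268.5]
64 10 [248.8 260.7]
-40 -10 [200.6 282.8]
-40 10 [203.5 275.2]
-22 -10 [209.1 283.9]
-22 10 [211.9 276.3]
22 -10 [230.  286.6]
22 10 [232.6 279. ]
40 -10 [238.6 287.7]
40 10 [241.1 280. ]
```

View pics/c8.png

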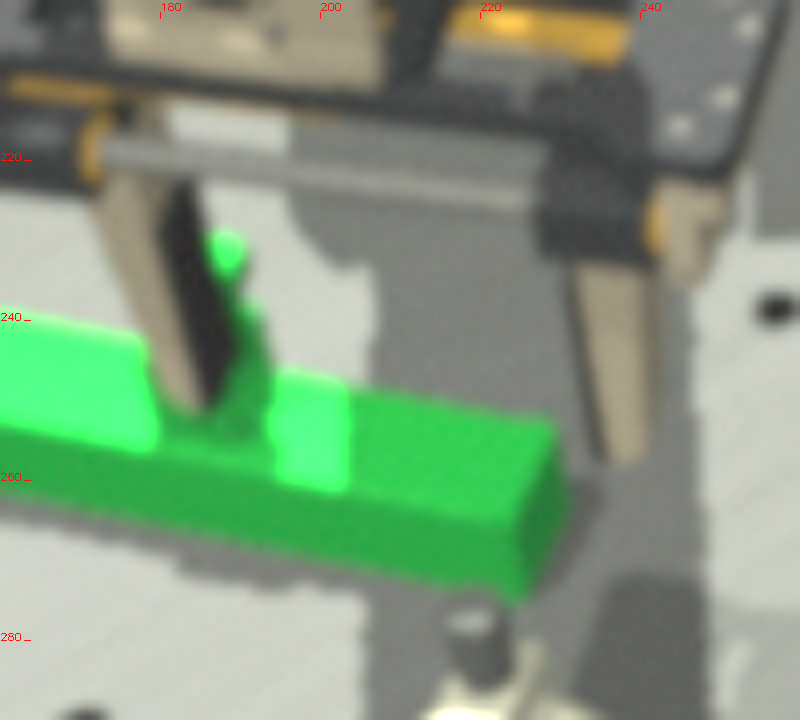

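```bash
python3 - <<'E'
from h import *
print(proj("scene",[0,0,0]),proj("top",[0,0,0]))
for n in ("top",): cv2.imwrite(f"pics/{n}3.png",robot.capture(n)[:,:,::-1])
t=cv2.imread("pics/top3.png"); s=cv2.imread("pics/scene0.png")
print(proj("top",[.499,-.1895,.1285]))
cv2.imwrite("pics/c9.png",np.hstack([crop(t,350,190,470,310,3),crop(cv2.imread("pics/top0.png"),270,380,390,480,3)[:300].copy() if 0 else cv2.copyMakeBorder(crop(cv2.imread("pics/top0.png"),270,400,390,480,3),0,120,0,0,0)]))
E
```

```text
[182.23156548 169.23949401] [328.85089222 464.18284727]
[411.99643507 251.75435551]
```

View pics/c9.png

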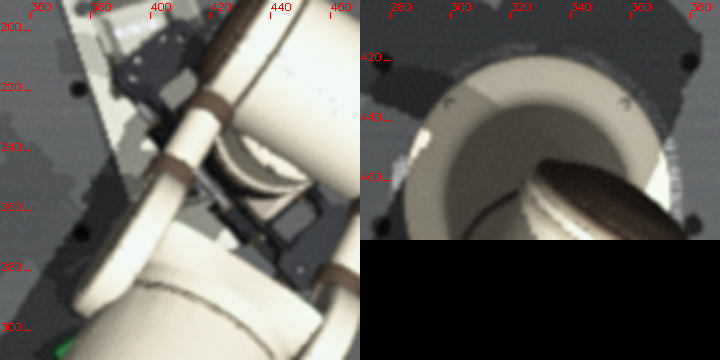

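```bash
python3 - <<'E'
from h import *
from scipy.spatial.transform import Rotation as R
st=robot.read_state(); M=R.from_quat(st["orientation"]).as_matrix(); p=st["ee_pos"]
out=[]
for n,x0,y0,x1,y1 in (("scene",150,170,280,300),("top",350,180,480,310)):
    im=cv2.imread(f"pics/{n}3.png"); c=cv2.convertScaleAbs(crop(im,x0,y0,x1,y1,3 if 0 else 3),alpha=1.4,beta=20)
    D=lambda P:tuple(int(v) for v in ((proj(n,P)-[x0,y0]+.5)*3))
    for y in (-22,22):
        cv2.line(c,D(p+M@[0,y/1e3,0]),D(p+M@[0,y/1e3,-.088]),(255,0,0),1)
    cv2.line(c,D(p),D(p+M@[0,0,-.16]),(0,0,255),1)
    q=[D(p+M@[sx*.0375,sy*.0945,-.088]) for sx,sy in((1,1),(1,-1),(-1,-1),(-1,1))]
    cv2.polylines(c,[np.array(q)],True,(0,255,255),1); out.append(c)
cv2.imwrite("pics/c10.png",np.hstack(out))
E
```

```text
(no output)
```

View pics/c10.png

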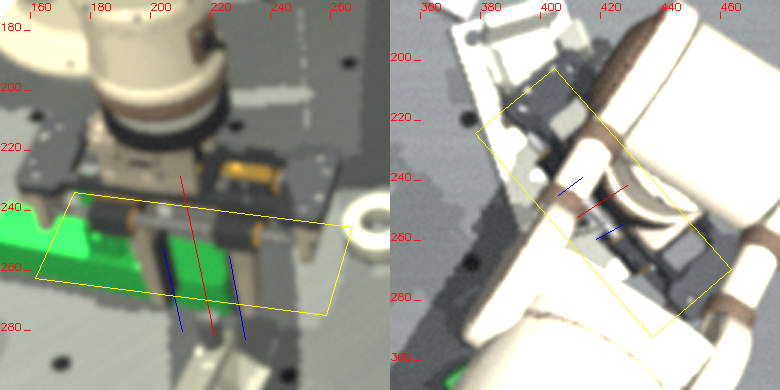

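```bash
python3 - <<'E'
from h import *
from scipy.spatial.transform import Rotation as R
M=R.from_quat([1.43914279e-01,9.89589701e-01,-8.89904756e-04,-3.35617481e-04]).as_matrix(); p=np.array([0.16343828,0.55054209,0.17470602])
out=[]
for n,x0,y0,x1,y1 in (("scene",310,0,430,130),("top",0,350,120,480)):
    im=cv2.imread(f"pics/{n}0.png"); c=cv2.convertScaleAbs(crop(im,x0,y0,x1,y1,3),alpha=1.4,beta=20)
    c=np.hstack([c,c]); 
    D=lambda P:tuple(int(v) for v in ((proj(n,P)-[x0,y0]+.5)*3))
    for y in (-46,-64,46,64):
        cv2.line(c,D(p+M@[0,y/1e3,0]),D(p+M@[0,y/1e3,-.088]),(255,0,0),1)
    cv2.line(c,D(p),D(p+M@[0,0,-.16]),(0,0,255),1)
    q=[D(p+M@[sx*.0375,sy*.0945,-.088]) for sx,sy in((1,1),(1,-1),(-1,-1),(-1,1))]
    cv2.polylines(c,[np.array(q)],True,(0,255,255),1); out.append(c)
    print(proj(n,p))
cv2.imwrite("pics/c11.png",np.vstack(out))
E
```

```text
[364.80343956  70.10175877]
[ 69.02282208 407.36994743]
```

View pics/c11.png

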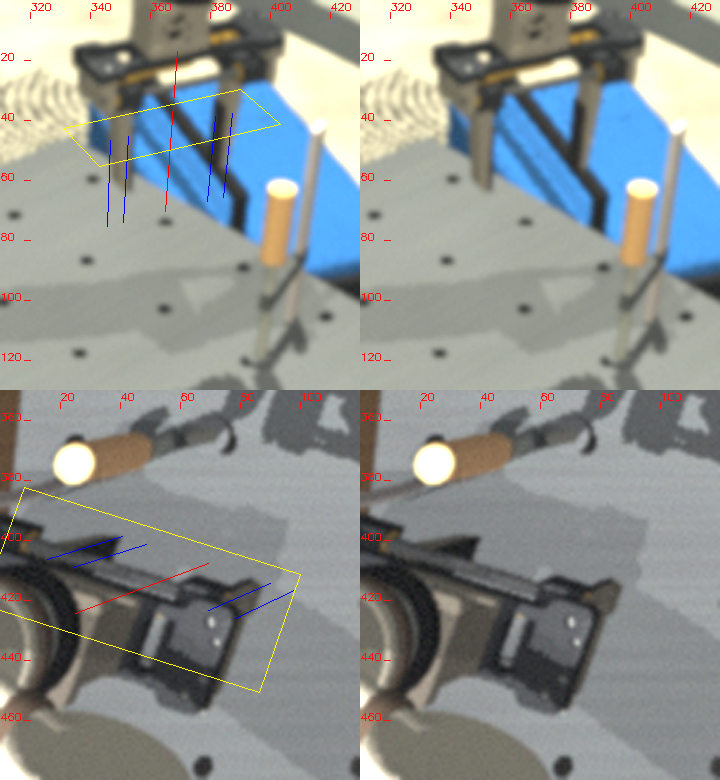

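```bash
python3 - <<'E'
from h import *
t=cv2.imread("pics/top0.png"); s=cv2.imread("pics/scene0.png")
a=cv2.convertScaleAbs(crop(s,335,10,405,75,8)[:480],alpha=1.5,beta=20)
b=cv2.convertScaleAbs(crop(t,0,380,110,440,7),alpha=2,beta=20)
cv2.imwrite("pics/c12.png",a);cv2.imwrite("pics/c13.png",b)
E
```

```text
(no output)
```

View pics/c12.png

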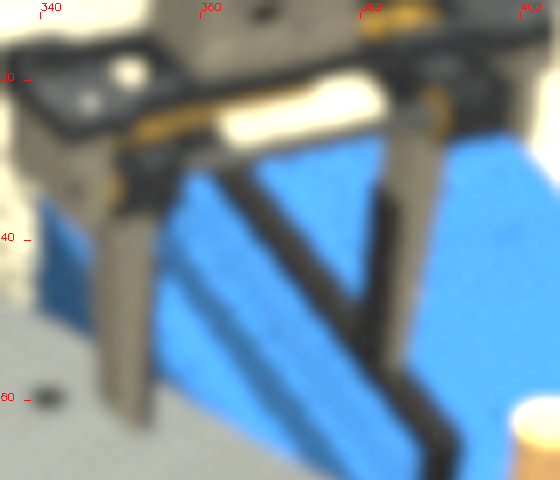

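View pics/c13.png

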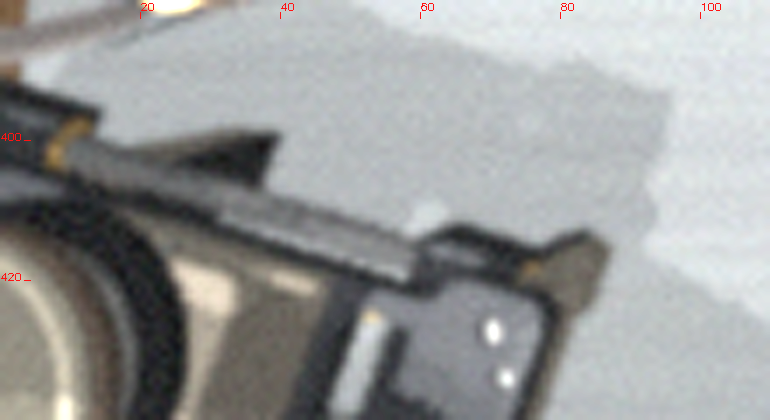

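```bash
python3 - <<'E'
from h import *
p=np.array([0.1634,0.5505,0.1747]); y=np.array([.2848,.9586,0])
for a,b in (((382,56.5),(38.5,402)),((381,57),(38,404)),((383,56),(39,399.5)),((350,62.5),(85,416)),((353,63.5),(84,414))):
    q,r=tri(a,b); d=q-p; print(q.round(4),round(r,4),"along y",round(d@y,4),"x",round(d@np.array([-.9586,.2848,0]),4),"z",round(d[2],4))
E
```

```text
[0.1804 0.599  0.2071] 0.0025 along y 0.0513 x -0.0025 z 0.0324
[0.1754 0.6014 0.2026] 0.0012 along y 0.0522 x 0.003 z 0.0279
[0.1863 0.596  0.2121] 0.0031 along y 0.0501 x -0.009 z 0.0374
[0.1536 0.4983 0.2142] 0.0005 along y -0.0528 x -0.0055 z 0.0395
[0.1577 0.5039 0.2103] 0.0031 along y -0.0463 x -0.0078 z 0.0356
```

The gripper's visible fingertips appear about 30 mm higher than the reported TCP. Pushing the pin tests this safely: if the tips really are at 128 mm the arm follows, and if they're higher nothing moves.

>>> {"fn": "step_arm", "kwargs": {"moves": [0.66, 0, -2, 0, 0, 0.66, 1, -9, 0, -3, 0.66, 1, -15, 0, -6, 0.66, 0, -23, 0, -9, 0.66, -0.5, -31, 0, -12, 0.66, -2, -39, 0, -15, 0.66, -4, -46, 0, -19, 0.66, -4, -46, 0, -19]}}

```text
t: 3.27
ee_pos: [0.4655, -0.223, 0.1286]
orientation: [0.269, 0.963, -0.002, 0.0]
ft_force: [-0.6, 0.1, 0.3]
width: 0.337
```

```bash
python3 - <<'E'
from h import *
for n in ("scene",): cv2.imwrite(f"pics/{n}4.png",robot.capture(n)[:,:,::-1])
s=cv2.imread("pics/scene4.png")
cv2.imwrite("pics/c14.png",cv2.convertScaleAbs(crop(s,165,220,265,340,5),alpha=1.5,beta=20))
E
python3 g.py
```

```text
t 3.32 tcp [ 465.8 -222.4  128.5] ya 58.6 j [-39.   3. 104.  -0.  73. -97.] F [-0.3  0.5  0.2] w 31.2
```

View pics/c14.png

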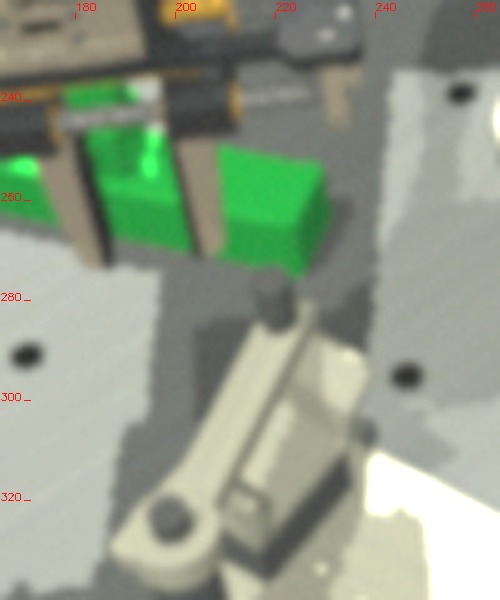

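The pin didn't move, so the fingertips really are at least 23 mm higher than reported. I'll calibrate this by touching bare table with the fingers shut.

```bash
python3 g.py 490,20,140,58.6 490,20,0,58.6; python3 -c "
from h import *
print(proj('top',[.49,.02,0]),proj('scene',[.49,.02,0]))"
```

```text
t 3.32 tcp [ 465.8 -222.4  128.5] ya 58.6 j [-39.   3. 104.  -0.  73. -97.] F [-0.3  0.5  0.2] w 31.2
490,20,140,58.6 -> [105.7, 219.4, -12.2] -0.0 zt [-0.    -0.003 -1.   ]
490,20,0,58.6 -> [106.0, 219.8, 127.8] -0.0 zt [-0.    -0.003 -1.   ]
[320.10823851 261.69587609] [298.04957822 266.34230067]
```

```bash
python3 g.py 510,10,140,58.6
```

```text
t 3.32 tcp [ 465.8 -222.4  128.5] ya 58.6 j [-39.   3. 104.  -0.  73. -97.] F [-0.3  0.5  0.2] w 31.2
510,10,140,58.6 -> [83.5, 221.3, -12.2] -0.0 zt [-0.    -0.003 -1.   ]
```

>>> {"fn": "step_arm", "kwargs": {"moves": [1, 8, 20, -12, 0, 1, 22, 58, -12, 0, 1, 36, 96, -12, 0, 1, 50, 134, -12, 0, 1, 64, 172, -12, 0, 1, 78, 210, 20, 0, 1, 83, 221, 55, 0, 1, 83, 221, 90, 0, 1, 83, 221, 120, 0, 1, 83, 221, 125, 0]}}

```text
t: 4.15
ee_pos: [0.5053, 0.0111, -0.0025]
orientation: [0.271, 0.963, -0.002, -0.005]
ft_force: [-0.4, -0.6, -0.7]
width: 0.004
```

```bash
python3 - <<'E'
from h import *
c=[]
for n,b in (("scene",(260,220,340,310)),("top",(280,210,360,300))):
    im=robot.capture(n)[:,:,::-1].copy(); cv2.imwrite(f"pics/{n}5.png",im); c.append(crop(im,*b,5))
cv2.imwrite("pics/c15.png",cv2.convertScaleAbs(np.hstack(c),alpha=1.4,beta=20))
s=robot.read_state(); print(proj("scene",s["ee_pos"]),proj("scene",s["ee_pos"]+[0,0,.03]))
E
python3 g.py
```

```text
[299.77022276 272.71195097] [299.46532722 264.75147512]
t 4.25 tcp [509.1   9.5   2. ] ya 58.5 j [-12.  12. 110.  -0.  59. -71.] F [-0.5 -0.4  2.1] w 0.6
```

View pics/c15.png

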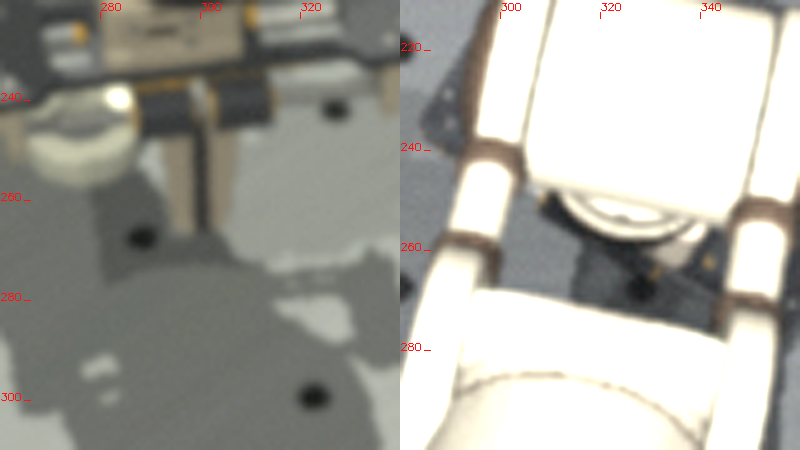

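>>> {"fn": "step_arm", "kwargs": {"moves": [1, 0, 0, 6, 0, 1, 0, 0, 12, 0, 1, 0, 0, 16, 0, 1, 0, 0, 18, 0]}}

```text
t: 4.58
ee_pos: [0.5097, 0.0092, -0.0155]
orientation: [0.272, 0.962, -0.002, -0.0]
ft_force: [0.4, 0.4, 0.2]
width: 0.007
```

>>> {"fn": "step_arm", "kwargs": {"moves": [1, 0, 0, 2, 0, 1, 0, 0, 3, 0]}}

```text
t: 4.75
ee_pos: [0.51, 0.009, -0.0183]
orientation: [0.272, 0.962, -0.002, -0.0]
ft_force: [-0.3, -0.1, 0.7]
width: 0.009
```

>>> {"fn": "step_arm", "kwargs": {"moves": [1, 0, 0, 2, 0]}}

```text
t: 4.83
ee_pos: [0.5105, 0.0088, -0.0199]
orientation: [0.272, 0.962, -0.001, 0.0]
ft_force: [-0.0, -0.5, 0.5]
width: 0.003
```

>>> {"fn": "step_arm", "kwargs": {"moves": [1, 0, 0, 2, 0]}}

```text
t: 4.92
ee_pos: [0.5107, 0.0087, -0.0219]
orientation: [0.272, 0.962, -0.001, 0.001]
ft_force: [0.3, 0.6, -0.2]
width: 0.003
```

>>> {"fn": "step_arm", "kwargs": {"moves": [1, 0, 0, 2, 0]}}

```text
t: 5.0
ee_pos: [0.511, 0.0086, -0.0238]
orientation: [0.272, 0.962, -0.001, 0.001]
ft_force: [-0.2, -0.5, 1.0]
width: 0.004
```

>>> {"fn": "step_arm", "kwargs": {"moves": [1, 0, 0, 2, 0]}}

```text
t: 5.08
ee_pos: [0.5111, 0.0086, -0.0259]
orientation: [0.272, 0.962, -0.001, 0.001]
ft_force: [-0.3, 0.6, -0.3]
width: 0.003
```

>>> {"fn": "step_arm", "kwargs": {"moves": [1, 0, 0, 2, 0]}}

```text
t: 5.17
ee_pos: [0.5111, 0.0086, -0.0281]
orientation: [0.272, 0.962, -0.001, 0.001]
ft_force: [-0.0, -0.5, 0.2]
width: 0.003
```

>>> {"fn": "step_arm", "kwargs": {"moves": [1, 0, 0, 2, 0]}}

```text
t: 5.25
ee_pos: [0.5111, 0.0086, -0.0303]
orientation: [0.272, 0.962, -0.001, 0.001]
ft_force: [0.5, 0.3, -0.2]
width: 0.007
```

>>> {"fn": "step_arm", "kwargs": {"moves": [1, 0, 0, 2, 0]}}

```text
t: 5.33
ee_pos: [0.5111, 0.0086, -0.0326]
orientation: [0.272, 0.962, -0.001, 0.001]
ft_force: [0.3, -0.6, -0.4]
width: 0.002
```

>>> {"fn": "step_arm", "kwargs": {"moves": [1, 0, 0, 2, 0]}}

```text
t: 5.42
ee_pos: [0.511, 0.0086, -0.0349]
orientation: [0.272, 0.962, -0.001, 0.001]
ft_force: [0.5, 0.0, 0.4]
width: 0.005
```

```bash
python3 - <<'E'
from h import *
c=[]
for n,b in (("scene",(250,210,350,310)),):
    im=robot.capture(n)[:,:,::-1].copy(); cv2.imwrite(f"pics/{n}6.png",im); c.append(crop(im,*b,6))
cv2.imwrite("pics/c16.png",cv2.convertScaleAbs(np.hstack(c),alpha=1.4,beta=20))
s=robot.read_state(); print([proj("scene",[*s["ee_pos"][:2],z]).round(1) for z in (0,.01)])
E
```

```text
[array([299.9, 273.8]), array([299.8, 271.2])]
```

View pics/c16.png

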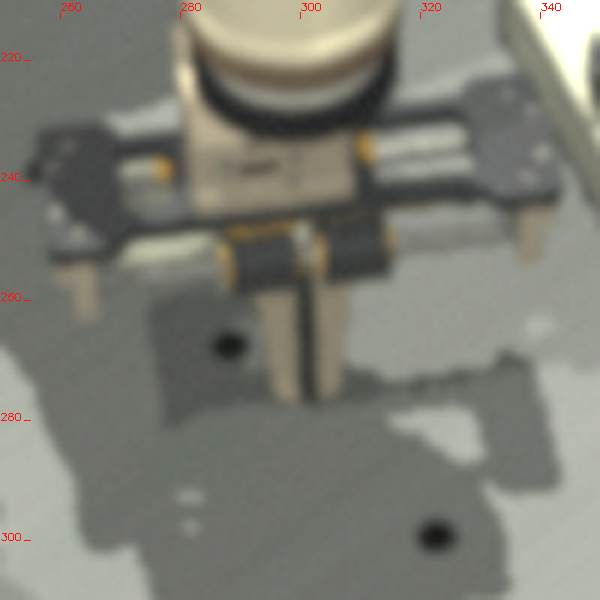

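>>> {"fn": "step_arm", "kwargs": {"moves": [1, 0, 0, 2, 0]}}

```text
t: 5.55
ee_pos: [0.5109, 0.0087, -0.0372]
orientation: [0.272, 0.962, -0.001, 0.001]
ft_force: [-0.4, 0.3, 0.2]
width: 0.005
```

>>> {"fn": "step_arm", "kwargs": {"moves": [1, 0, 0, 1.5, 0]}}

```text
t: 5.63
ee_pos: [0.5107, 0.0086, -0.0386]
orientation: [0.272, 0.962, -0.002, 0.0]
ft_force: [-8.4, 1.2, 21.4]
width: 0.007
```

>>> {"fn": "step_arm", "kwargs": {"moves": [1, 0, 0, 1.5, 0]}}

```text
t: 5.72
ee_pos: [0.5107, 0.0086, -0.0386]
orientation: [0.272, 0.962, -0.002, -0.0]
ft_force: [-10.3, 2.0, 27.1]
width: 0.007
```

The table is touched at a reported z of −38.5 mm, so the real tip height is the reported z plus 38 mm. I'll build that into the helper, back off, and go back to the pin.

```bash
sed -i 's/np.array(\[x,y,z\])-p\*1000/np.array([x,y,z-38.3])-p*1000/' g.py; python3 g.py 498,-189,160,40 498,-189,127,40
```

```text
t 5.72 tcp [510.7   8.6 -38.6] ya 58.5 j [-12.  16. 110.  -0.  54. -71.] F [-10.3   2.   27.1] w 0.6
498,-189,160,40 -> [-92.6, -175.6, -159.7] 18.5 zt [-0.001 -0.003 -1.   ]
498,-189,127,40 -> [-92.6, -175.5, -126.7] 18.5 zt [-0.001 -0.003 -1.   ]
```

>>> {"fn": "step_arm", "kwargs": {"moves": [1, 0, 0, -40, 0, 0.5, 0, 0, -80, 0, 0.35, -5, -10, -120, 4, 0.35, -20, -38, -155, 9, 0.35, -37, -72, -165, 14, 0.35, -55, -106, -165, 18.5, 0.35, -73, -140, -165, 18.5, 0.35, -92.6, -175.6, -165, 18.5, 0.35, -92.6, -175.6, -165, 18.5, 0.35, -92.6, -175.6, -165, 18.5]}}

```text
t: 6.55
ee_pos: [0.4977, -0.1907, 0.1269]
orientation: [0.425, 0.905, -0.002, -0.0]
ft_force: [-0.3, -0.2, -0.4]
width: 0.633
```

```bash
python3 - <<'E'
from h import *
im=robot.capture("scene")[:,:,::-1].copy(); cv2.imwrite("pics/scene7.png",im)
cv2.imwrite("pics/c17.png",cv2.convertScaleAbs(crop(im,170,210,270,330,5),alpha=1.4,beta=20))
E
python3 g.py 498,-189,127,40
```

```text
t 6.6 tcp [ 497.8 -189.1  126.7] ya 39.9 j [-34.   5. 101.  -0.  73. -74.] F [1.  0.5 0.3] w 59.9
498,-189,127,40 -> [-0.0, 0.3, 38.0] -0.1 zt [-0.002 -0.002 -1.   ]
```

View pics/c17.png

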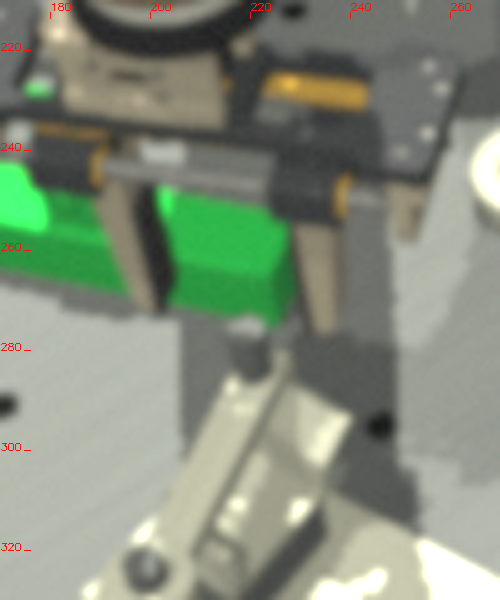

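Fingers at (203,272) and (234,276) straddle the pin at (219,277). I descend 38 mm around it.

>>> {"fn": "step_arm", "kwargs": {"moves": [0.5, 0, 0, 18, 0, 0.6, 0, 0, 36, 0, 0.66, 0, 0, 38, 0, 0.66, 0, 0, 38, 0, 0.66, 0, 0, 38, 0, 0.66, 0, 0, 38, 0]}}

```text
t: 7.1
ee_pos: [0.4986, -0.189, 0.09]
orientation: [0.423, 0.906, -0.002, 0.001]
ft_force: [-0.8, -1.1, 0.2]
width: 0.34
```

```bash
cat > arc.py <<'E'
import sys,subprocess
from math import *
H=(554.3,-279); r=105
th0,th1,n,z,ya0,ya1=[float(v) for v in sys.argv[1:7]]
tg=[]
for i in range(int(n)+1):
    th=th0+(th1-th0)*i/n; a=radians(107.2)+th
    tg.append(f"{H[0]+r*cos(a):.1f},{H[1]+r*sin(a):.1f},{z},{ya0+(ya1-ya0)*i/n:.1f}")
print(subprocess.run(["python3","g.py"]+tg,capture_output=True,text=True).stdout)
E
python3 arc.py .27 1.1 9 127 40 76
```

```text
t 7.1 tcp [ 498.6 -189.    90. ] ya 39.9 j [-34.   8. 103.  -0.  69. -74.] F [-0.8 -1.1  0.2] w 31.3
497.6,-190.6,127.0,40.0 -> [-0.6, -1.8, 1.3] -0.1 zt [-0.    -0.003 -1.   ]
489.7,-196.2,127.0,44.0 -> [0.2, -11.4, 1.3] -4.1 zt [-0.    -0.003 -1.   ]
482.4,-202.5,127.0,48.0 -> [0.1, -21.1, 1.3] -8.1 zt [-0.    -0.003 -1.   ]
475.6,-209.5,127.0,52.0 -> [-1.0, -30.8, 1.4] -12.1 zt [-0.    -0.003 -1.   ]
469.6,-217.0,127.0,56.0 -> [-2.9, -40.2, 1.4] -16.1 zt [-0.    -0.003 -1.   ]
464.2,-225.1,127.0,60.0 -> [-5.6, -49.5, 1.4] -20.1 zt [-0.    -0.003 -1.   ]
459.6,-233.6,127.0,64.0 -> [-9.2, -58.5, 1.4] -24.1 zt [-0.    -0.003 -1.   ]
455.8,-242.5,127.0,68.0 -> [-13.5, -67.2, 1.5] -28.1 zt [-0.    -0.003 -1.   ]
452.9,-251.7,127.0,72.0 -> [-18.7, -75.3, 1.5] -32.1 zt [-0.    -0.003 -1.   ]
450.8,-261.2,127.0,76.0 -> [-24.7, -83.0, 1.5] -36.1 zt [-0.    -0.003 -1.   ]
```

>>> {"fn": "step_arm", "kwargs": {"moves": [0.66, 0, -5, 0, -2, 0.66, 0, -11, 0, -4, 0.66, 0, -21, 0, -8, 0.66, -1, -31, 0, -12, 0.66, -3, -40, 0, -16, 0.66, -5.5, -49.5, 0, -20, 0.66, -9, -58.5, 0, -24, 0.66, -13.5, -67, 0, -28, 0.66, -18.5, -75.5, 0, -32, 0.66, -24.5, -83, 0, -36]}}

```text
t: 7.93
ee_pos: [0.4507, -0.2609, 0.0911]
orientation: [0.121, 0.993, -0.001, 0.0]
ft_force: [-0.5, 2.1, 0.4]
width: 0.338
```

```bash
python3 - <<'E'
from h import *
im=robot.capture("scene")[:,:,::-1].copy(); cv2.imwrite("pics/scene8.png",im)
cv2.imwrite("pics/c18.png",cv2.convertScaleAbs(crop(im,150,210,260,330,5),alpha=1.4,beta=20))
E
python3 arc.py 1.0 1.85 9 127 76 100
```

```text
t 7.98 tcp [ 450.6 -262.8   91.3] ya 76.3 j [ -43.    6.  105.   -0.   69. -120.] F [-1.2 -1.4  0.1] w 31.4
453.1,-250.9,127.0,76.0 -> [0.4, 12.2, 2.5] 0.3 zt [ 0.001 -0.005 -1.   ]
450.9,-260.6,127.0,78.7 -> [0.3, 2.2, 2.6] -2.4 zt [ 0.001 -0.005 -1.   ]
449.7,-270.4,127.0,81.3 -> [-0.9, -7.6, 2.6] -5.0 zt [ 0.001 -0.005 -1.   ]
449.3,-280.3,127.0,84.0 -> [-2.9, -17.3, 2.7] -7.7 zt [ 0.001 -0.005 -1.   ]
449.9,-290.2,127.0,86.7 -> [-5.8, -26.8, 2.7] -10.4 zt [ 0.001 -0.005 -1.   ]
451.4,-300.0,127.0,89.3 -> [-9.6, -35.9, 2.8] -13.0 zt [ 0.001 -0.005 -1.   ]
453.9,-309.6,127.0,92.0 -> [-14.3, -44.7, 2.8] -15.7 zt [ 0.001 -0.005 -1.   ]
457.2,-319.0,127.0,94.7 -> [-19.7, -53.0, 2.9] -18.4 zt [ 0.001 -0.005 -1.   ]
461.4,-327.9,127.0,97.3 -> [-25.9, -60.6, 2.9] -21.0 zt [ 0.001 -0.005 -1.   ]
466.4,-336.5,127.0,100.0 -> [-32.8, -67.8, 2.9] -23.7 zt [ 0.001 -0.005 -1.   ]
```

View pics/c18.png

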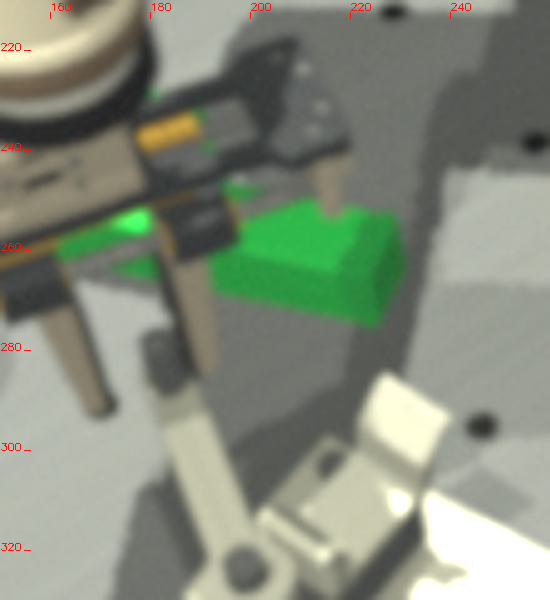

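The arm follows: the pin is at (180,278), against the right finger. I keep going to fully open.

>>> {"fn": "step_arm", "kwargs": {"moves": [0.66, -1, -8, 2.5, -5, 0.66, -3, -17, 2.5, -8, 0.66, -6, -27, 2.5, -10.5, 0.66, -9.5, -36, 2.5, -13, 0.66, -14, -45, 2.5, -16, 0.66, -20, -53, 2.5, -18.5, 0.66, -26, -60.5, 2.5, -21]}}

```text
t: 8.57
ee_pos: [0.4618, -0.3277, 0.0897]
orientation: [-0.064, 0.998, -0.002, 0.0]
ft_force: [-0.9, 1.1, -0.5]
width: 0.343
```

>>> {"fn": "step_arm", "kwargs": {"moves": [0.66, -3, -3, 0, -1, 0.66, -6, -6, 0, -2]}}

```text
t: 8.73
ee_pos: [0.4691, -0.3329, 0.0905]
orientation: [-0.081, 0.997, -0.002, 0.0]
ft_force: [-2.3, 0.9, -0.3]
width: 0.34
```

```bash
python3 arc.py 1.85 1.95 2 127 99 99
python3 - <<'E'
from h import *
im=robot.capture("scene")[:,:,::-1].copy(); cv2.imwrite("pics/scene9.png",im)
cv2.imwrite("pics/c19.png",cv2.convertScaleAbs(crop(im,120,210,260,350,4),alpha=1.4,beta=20))
E
```

```text
t 8.73 tcp [ 469.1 -332.9   90.5] ya 99.3 j [ -47.   13.   96.   -0.   70. -147.] F [-2.3  0.9 -0.3] w 31.3
466.4,-336.5,127.0,99.0 -> [3.2, -3.1, 1.8] 0.3 zt [ 0.001 -0.005 -1.   ]
469.4,-340.8,127.0,99.0 -> [1.0, -7.8, 1.8] 0.3 zt [ 0.001 -0.005 -1.   ]
472.6,-345.0,127.0,99.0 -> [-1.5, -12.5, 1.8] 0.3 zt [ 0.001 -0.005 -1.   ]
```

View pics/c19.png

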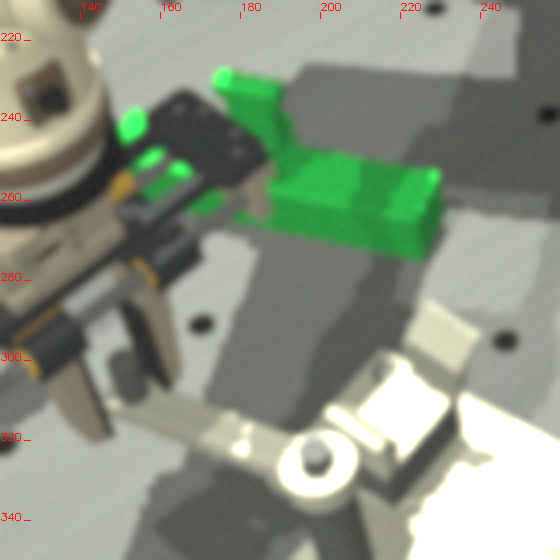

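>>> {"fn": "step_arm", "kwargs": {"moves": [0.66, 2, -3, 0, 0, 0.66, 1, -6, 0, 0]}}

```text
t: 8.95
ee_pos: [0.4688, -0.336, 0.0903]
orientation: [-0.081, 0.997, 0.001, -0.0]
ft_force: [-5.9, 15.9, 10.9]
width: 0.343
```

>>> {"fn": "step_arm", "kwargs": {"moves": [0.66, -1, -3, 0, 0, 0.66, -1, -4, 0, 0]}}

```text
t: 9.12
ee_pos: [0.4687, -0.3355, 0.09]
orientation: [-0.081, 0.997, 0.005, -0.002]
ft_force: [-5.6, 14.6, 9.5]
width: 0.338
```

The open limit is reached: 15 N and no further motion. I back off, rise, and head to the bar.

>>> {"fn": "step_arm", "kwargs": {"moves": [0.66, 0, 6, 0, 0, 0.5, 0, 6, -20, 0, 0.3, 0, 6, -55, 0, 0, 0, 6, -80, 0, 0, 0, 6, -85, 0]}}

```text
t: 9.53
ee_pos: [0.4706, -0.3329, 0.181]
orientation: [-0.081, 0.997, 0.001, 0.001]
ft_force: [0.9, -0.4, 0.2]
width: 0.61
```

```bash
python3 - <<'E'
from h import *
im=robot.capture("scene")[:,:,::-1].copy(); cv2.imwrite("pics/scene10.png",im)
cv2.imwrite("pics/c20.png",cv2.convertScaleAbs(crop(im,110,210,260,350,4),alpha=1.4,beta=20))
E
python3 g.py 509,187,165,69.7 
```

```text
t 9.58 tcp [ 470.2 -332.5  179.7] ya 99.3 j [ -47.    9.   91.    0.   80. -147.] F [-0.4 -0.6 -0. ] w 60.1
509,187,165,69.7 -> [-122.1, 506.3, 54.9] 29.6 zt [ 0.     0.004 -1.   ]
```

View pics/c20.png

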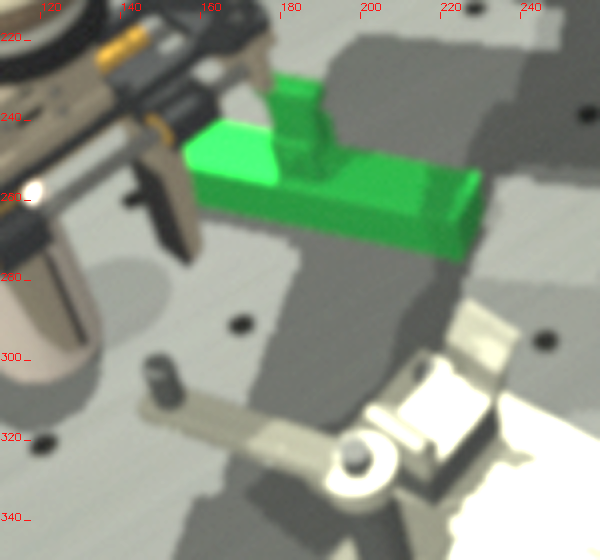

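The hold-down arm is now fully open, with its pin at (148,305). On to the bar.

>>> {"fn": "step_arm", "kwargs": {"moves": [0, -9, 38, 0, 3, 0, -18, 76, 0, 6, 0, -28, 115, 0, 9, 0, -37, 154, 0, 12, 0, -46, 193, 0, 15, 0, -56, 232, 0, 18, 0, -65, 271, 0, 21, 0, -75, 310, 0, 24, 0, -84, 348, 0, 27, 0, -93, 387, 0, 29.6]}}

```text
t: 10.42
ee_pos: [0.4985, 0.0664, 0.1795]
orientation: [0.178, 0.984, 0.002, -0.001]
ft_force: [0.8, -0.3, -0.1]
width: 1.001
```

```bash
python3 g.py 509,187,150,69.7 
```

```text
t 10.42 tcp [498.5  66.4 179.5] ya 69.5 j [ -6.  -2. 103.   0.  79. -76.] F [ 0.8 -0.3 -0.1] w 92.0
509,187,150,69.7 -> [32.3, 116.5, 68.3] -0.2 zt [-0.001  0.004 -1.   ]
```

>>> {"fn": "step_arm", "kwargs": {"moves": [0, 10, 36, 0, 0, 0, 20, 72, 10, 0, 0, 29, 104, 30, 0, 0, 32.5, 116.5, 50, 0, 0, 32.5, 116.5, 60, 0, 0, 32.5, 116.5, 60, 0, 0, 32.5, 116.5, 60, 0]}}

```text
t: 11.0
ee_pos: [0.508, 0.1861, 0.119]
orientation: [0.178, 0.984, 0.001, -0.002]
ft_force: [0.6, -0.5, 0.5]
width: 1.0
```

```bash
python3 - <<'E'
from h import *
c=[]
for n,b in (("scene",(310,150,410,270)),("top",(200,190,300,310))):
    im=robot.capture(n)[:,:,::-1].copy(); cv2.imwrite(f"pics/{n}11.png",im); c.append(crop(im,*b,4))
cv2.imwrite("pics/c21.png",cv2.convertScaleAbs(np.hstack(c),alpha=1.3,beta=20))
E
python3 g.py 509,187,79,69.7 
```

```text
t 11.1 tcp [509.6 185.9 120.9] ya 69.4 j [  7.   7. 100.   0.  73. -62.] F [0.5 0.  0.5] w 92.1
509,187,79,69.7 -> [0.9, 0.5, 80.2] -0.3 zt [ 0.     0.004 -1.   ]
```

View pics/c21.png

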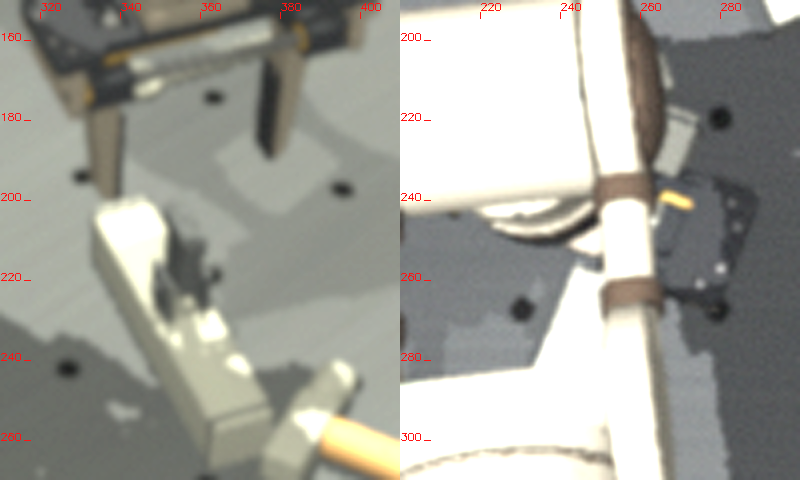

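>>> {"fn": "step_arm", "kwargs": {"moves": [0.4, 0, 0, 25, 0, 0.6, 1, 0.5, 50, 0, 0.6, 1, 0.5, 70, 0, 0.6, 1, 0.5, 80, 0, 0.6, 1, 0.5, 80, 0, 0.6, 1, 0.5, 80, 0]}}

```text
t: 11.6
ee_pos: [0.5097, 0.1865, 0.0419]
orientation: [0.179, 0.984, 0.002, 0.0]
ft_force: [0.2, 0.7, 0.4]
width: 0.587
```

```bash
python3 - <<'E'
from h import *
c=[]
for n,b in (("scene",(310,150,410,270)),):
    im=robot.capture(n)[:,:,::-1].copy(); cv2.imwrite(f"pics/{n}12.png",im); c.append(crop(im,*b,5))
cv2.imwrite("pics/c22.png",cv2.convertScaleAbs(np.hstack(c),alpha=1.3,beta=20))
E
python3 g.py 509,187,79,69.7 
```

```text
t 11.65 tcp [510.4 186.8  42.6] ya 69.4 j [  7.  12. 104.   0.  64. -62.] F [1.4 0.3 0.1] w 50.2
509,187,79,69.7 -> [1.4, -0.3, 1.9] -0.3 zt [ 0.003  0.004 -1.   ]
```

View pics/c22.png

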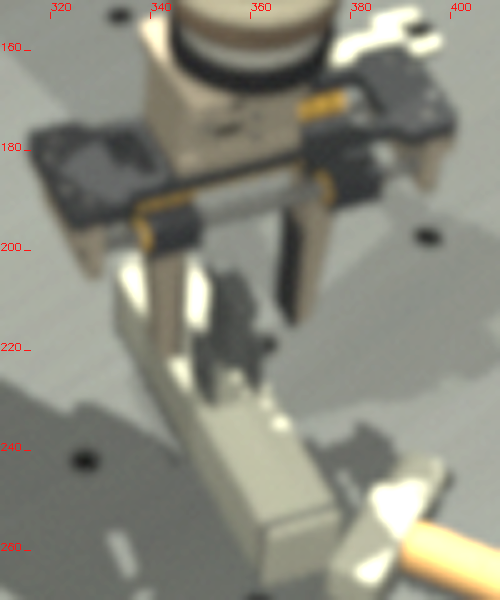

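>>> {"fn": "step_arm", "kwargs": {"moves": [0.8, 1, 0, 1, 0, 1, 1, 0, 1, 0, 1, 1, 0, 1, 0, 1, 1, 0, 1, 0, 1, 1, 0, 1, 0, 1, 1, 0, 1, 0]}}

```text
t: 12.15
ee_pos: [0.5096, 0.1872, 0.0419]
orientation: [0.179, 0.984, 0.002, 0.001]
ft_force: [-0.6, -0.6, 1.3]
width: 0.153
```

```bash
python3 - <<'E'
from h import *
c=[]
for n,b in (("scene",(310,150,410,270)),):
    im=robot.capture(n)[:,:,::-1].copy(); cv2.imwrite(f"pics/{n}13.png",im); c.append(crop(im,*b,5))
cv2.imwrite("pics/c23.png",cv2.convertScaleAbs(np.hstack(c),alpha=1.3,beta=20))
E
python3 g.py 509,187,79,69.7 
```

```text
t 12.2 tcp [509.6 187.2  41.9] ya 69.4 j [  7.  12. 104.   0.  64. -62.] F [-0.8  0.8  2. ] w 14.0
509,187,79,69.7 -> [0.5, -0.4, 1.2] -0.3 zt [ 0.003  0.004 -1.   ]
```

View pics/c23.png

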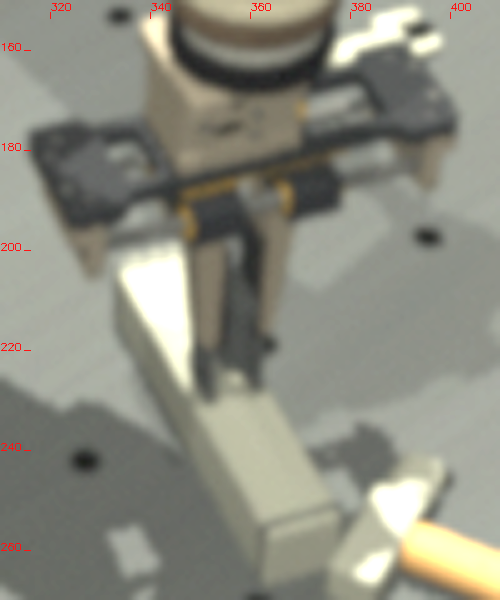

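Gripped: the width reads 14.0 mm, the handle's thickness. I lift slowly while drawing away from the hammer, which is tool +x.

>>> {"fn": "step_arm", "kwargs": {"moves": [1, 2, 0, -1, 0, 1, 5, 0, -3, 0, 1, 8, 0, -6, 0, 1, 11, 0, -9, 0, 1, 15, 0, -13, 0, 1, 18, 0, -17, 0, 1, 21, 0, -21, 0, 1, 25, 0, -26, 0, 1, 28, 0, -31, 0, 1, 30, 0, -36, 0]}}

```text
t: 13.03
ee_pos: [0.4804, 0.1979, 0.0781]
orientation: [0.179, 0.984, 0.002, 0.001]
ft_force: [-1.5, 0.5, -7.4]
width: 0.149
```

>>> {"fn": "step_arm", "kwargs": {"moves": [1, 0, 0, -6, 0, 1, 0, 0, -14, 0, 1, 0, 0, -22, 0, 1, 0, 0, -32, 0, 1, 0, 0, -42, 0, 1, 0, 0, -50, 0, 1, 0, 0, -50, 0]}}

```text
t: 13.62
ee_pos: [0.4822, 0.198, 0.1309]
orientation: [0.179, 0.984, 0.003, 0.003]
ft_force: [1.6, 0.2, -6.9]
width: 0.151
```

```bash
python3 - <<'E'
from h import *
c=[]
for n,b in (("scene",(290,130,410,270)),("top",(200,180,300,320))):
    im=robot.capture(n)[:,:,::-1].copy(); cv2.imwrite(f"pics/{n}14.png",im); c.append(crop(im,*b,4)[:560])
cv2.imwrite("pics/c24.png",cv2.convertScaleAbs(np.hstack([c[0],c[1][:, :320]]),alpha=1.3,beta=20))
E
python3 g.py 509,187,79,69.7 
```

```text
t 13.72 tcp [480.7 197.7 128.6] ya 69.4 j [  9.   3. 104.   0.  73. -61.] F [ 0.2 -0.6 -6.4] w 13.6
509,187,79,69.7 -> [-30.2, -0.5, 87.9] -0.3 zt [ 0.003  0.004 -1.   ]
```

View pics/c24.png

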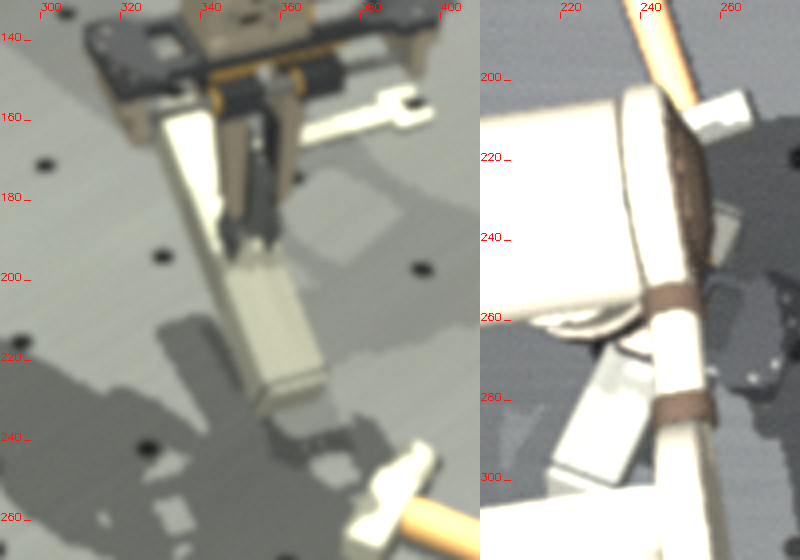

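```bash
cat > tilt.py <<'E'
from h import *
def barpts(pv,ang,tilt,zs=(.04,0.)):
    # tilt>0: +d end low
    d=np.array([np.cos(ang),np.sin(ang),0]); l=np.array([-np.sin(ang),np.cos(ang),0]); k=np.array([0,0,1.])
    ax=d*np.cos(tilt)-k*np.sin(tilt); nz=d*np.sin(tilt)+k*np.cos(tilt)
    return {(e,w,z):pv+ax*e*.1+l*w*.02+nz*(z-.062) for e in(1,-1) for w in (1,-1) for z in zs}
if __name__=="__main__":
    pv=np.array([.4807,.1977,.1487])
    for t in (-.4,0,.4):
        print(t,[(k,proj("scene",P).round(0).tolist()) for k,P in barpts(pv,np.radians(-20.6),t).items() if k[0]==1 or k[2]==.04])
E
python3 tilt.py
```

```text
-0.4 [((1, 1, 0.04), [378.0, 206.0]), ((1, 1, 0.0), [379.0, 222.0]), ((1, -1, 0.04), [361.0, 211.0]), ((1, -1, 0.0), [363.0, 227.0]), ((-1, 1, 0.04), [345.0, 181.0]), ((-1, -1, 0.04), [330.0, 184.0])]
0 [((1, 1, 0.04), [376.0, 219.0]), ((1, 1, 0.0), [375.0, 231.0]), ((1, -1, 0.04), [360.0, 223.0]), ((1, -1, 0.0), [359.0, 235.0]), ((-1, 1, 0.04), [343.0, 166.0]), ((-1, -1, 0.04), [328.0, 169.0])]
0.4 [((1, 1, 0.04), [372.0, 225.0]), ((1, 1, 0.0), [368.0, 231.0]), ((1, -1, 0.04), [356.0, 229.0]), ((1, -1, 0.0), [353.0, 235.0]), ((-1, 1, 0.04), [344.0, 153.0]), ((-1, -1, 0.04), [328.0, 156.0])]
```

The lifted bar matches the prediction for the far end low: the far end's top edge is at (354,229)–(369,224), against (356,229)–(372,225) predicted. So the end away from the robot is heavy. Downhill in the cradle also points away from the robot, so a −37.8° turn suffices.

```bash
python3 - <<'E'
from h import *
# check cradle pose: predicted features on top0
C=np.array([.5747,-.1943,0]); a=np.radians(17.2); u=np.array([np.cos(a),np.sin(a),0]); y=np.array([np.sin(a),-np.cos(a),0])
s,c=np.sin(.21),np.cos(.21)
def cr(x,yy,z): return C-u*x/1e3+y*yy/1e3+np.array([0,0,z/1e3])
def ls(x,yy,z): return cr(-100*c+x*c-z*s, yy, 45-100*s+x*s+z*c)
for nm,P in (("stop top L",ls(0,-25,36)),("stop top R",ls(0,25,36)),("stop base L",ls(0,-25,0)),("stop base R",ls(0,25,0)),("pad18 L",ls(18,-25,0)),("pad52 L",ls(52,-25,0)),("pad52 R",ls(52,25,0)),("cheek tip L35",ls(35,-37,42)),("cheek tip R35",ls(35,37,42)),("hp L182",ls(182,-25,0)),("hp R182",ls(182,25,0)),("cheek L165",ls(165,-37,42)),("cheekR165",ls(165,37,42))):
    print(nm,(P*1000).round(0),"top",proj("top",P).round(1),"scene",proj("scene",P).round(1))
E
python3 g.py 515,50,248,88 580,-192.5,248,107.2
```

```text
stop top L [ 668. -139.   59.] top [384.1 188.5] scene [293.  338.6]
stop top R [ 683. -187.   59.] top [402.9 182.8] scene [279.2 357.1]
stop base L [ 661. -141.   24.] top [382.9 194.7] scene [290.6 345.9]
stop base R [ 676. -189.   24.] top [401.3 189.2] scene [277.1 364.1]
pad18 L [ 644. -147.   28.] top [385.3 200.7] scene [283.6 341.2]
pad52 L [ 612. -157.   35.] top [389.9 212.3] scene [270.3 332.3]
pad52 R [ 627. -204.   35.] top [408.5 206.7] scene [256.4 350. ]
cheek tip L35 [ 633. -138.   73.] top [384.5 200.9] scene [282.7 323.7]
cheek tip R35 [ 655. -208.   73.] top [412.8 192.3] scene [261.7 350.6]
hp L182 [ 491. -194.   62.] top [408.3 258.7] scene [221.  299.1]
hp R182 [ 505. -242.   62.] top [427.6 252.7] scene [206.  315.6]
cheek L165 [ 511. -175.  100.] top [403.3 248.2] scene [231.8 289.8]
cheekR165 [ 533. -246.  100.] top [432.6 239.1] scene [209.2 314.9]
t 13.72 tcp [480.7 197.7 128.6] ya 69.4 j [  9.   3. 104.   0.  73. -61.] F [ 0.2 -0.6 -6.4] w 13.6
515,50,248,88 -> [-84.3, -125.8, -81.6] -18.6 zt [ 0.003  0.004 -1.   ]
580,-192.5,248,107.2 -> [-230.5, -329.9, -82.4] -37.8 zt [ 0.003  0.004 -1.   ]
```

>>> {"fn": "step_arm", "kwargs": {"moves": [1, 0, 0, -20, 0, 1, 0, 0, -45, 0, 1, 0, 0, -68, 0, 1, -12, -18, -80, -3, 1, -29, -43, -82, -7, 1, -48, -70, -82, -11, 1, -68, -98, -82, -15, 1, -88, -126, -82, -19, 1, -108, -154, -82, -22, 1, -128, -182, -82, -26]}}

```text
t: 14.55
ee_pos: [0.5357, -0.0196, 0.2088]
orientation: [-0.048, 0.999, 0.002, 0.001]
ft_force: [1.5, 0.3, -6.3]
width: 0.152
```

```bash
python3 g.py 580,-192.5,248,107.2
```

```text
t 14.55 tcp [535.7 -19.6 208.8] ya 95.5 j [ -15.    2.   95.    0.   83. -111.] F [ 1.5  0.3 -6.3] w 14.0
580,-192.5,248,107.2 -> [-27.4, -176.4, -1.6] -11.7 zt [ 0.001  0.005 -1.   ]
```

>>> {"fn": "step_arm", "kwargs": {"moves": [1, -4, -25, 0, -3, 1, -8, -52, 0, -6, 1, -13, -82, 0, -9, 1, -18, -112, 0, -11.7, 1, -23, -140, 0, -11.7, 1, -26, -162, 0, -11.7, 1, -27.4, -173, 0, -11.7, 1, -27.4, -176.4, 0, -11.7, 1, -27.4, -176.4, 0, -11.7]}}

```text
t: 15.3
ee_pos: [0.5795, -0.1924, 0.2072]
orientation: [-0.15, 0.989, 0.003, 0.0]
ft_force: [-0.4, -0.2, -6.9]
width: 0.151
```

```bash
python3 - <<'E'
from h import *
im=robot.capture("scene")[:,:,::-1].copy(); cv2.imwrite("pics/scene15.png",im); c=[crop(im,170,200,330,390,3)]
im=robot.capture("top")[:,:,::-1].copy(); cv2.imwrite("pics/top15.png",im); c.append(crop(im,350,150,450,340,3))
cv2.imwrite("pics/c25.png",cv2.convertScaleAbs(np.hstack(c),alpha=1.3,beta=20))
E
python3 g.py 580,-192.5,248,107.2
```

```text
t 15.4 tcp [ 579.7 -191.   207.7] ya 107.3 j [ -30.   13.   83.    0.   84. -137.] F [-0.   0.2 -7.1] w 14.0
580,-192.5,248,107.2 -> [0.1, -1.5, -2.0] 0.1 zt [ 0.     0.006 -1.   ]
```

View pics/c25.png

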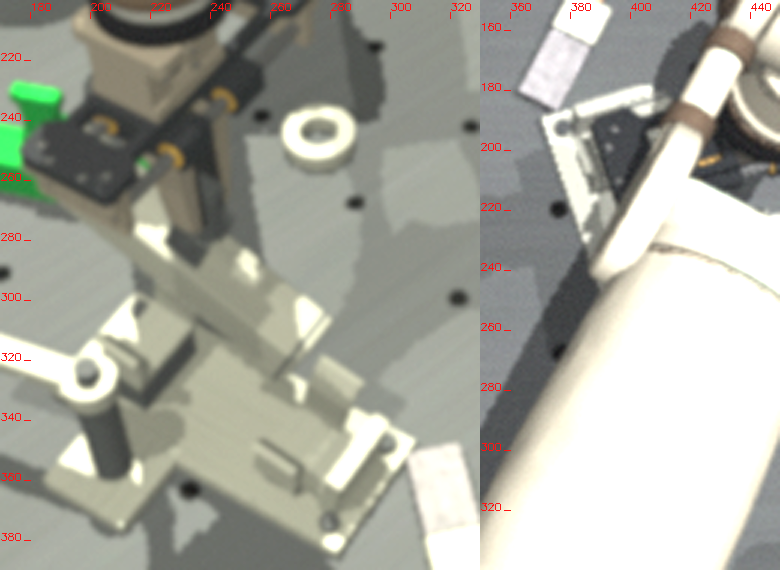

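```bash
python3 - <<'E'
from tilt import *
for t in (.35,.4,.45):
  print(t,[(k,proj("scene",P).round(1).tolist()) for k,P in barpts(np.array([.5797,-.191,.2276]),np.radians(17.3),t).items() if k[0]==1])
im=cv2.imread("pics/scene15.png"); cv2.imwrite("pics/c26.png",cv2.convertScaleAbs(crop(im,200,250,300,350,6),alpha=1.3,beta=20))
E
```

```text
0.35 [((1, 1, 0.04), [284.3, 304.8]), ((1, 1, 0.0), [279.3, 312.9]), ((1, -1, 0.04), [272.2, 320.0]), ((1, -1, 0.0), [267.5, 327.8])]
0.4 [((1, 1, 0.04), [283.2, 305.5]), ((1, 1, 0.0), [277.4, 312.9]), ((1, -1, 0.04), [271.1, 320.6]), ((1, -1, 0.0), [265.6, 327.7])]
0.45 [((1, 1, 0.04), [281.9, 306.0]), ((1, 1, 0.0), [275.5, 312.8]), ((1, -1, 0.04), [269.9, 321.1]), ((1, -1, 0.0), [263.7, 327.6])]
```

View pics/c26.png

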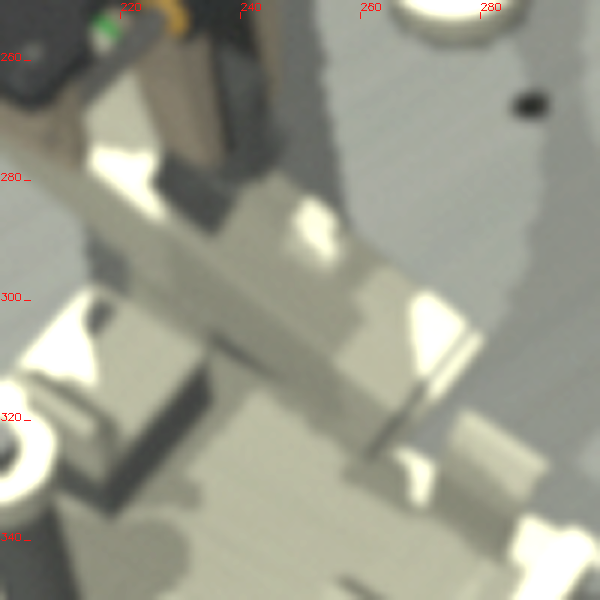

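>>> {"fn": "step_arm", "kwargs": {"moves": [1, 0, -1.5, 10, 0, 1, 0, -1.5, 25, 0, 1, 0, -1.5, 40, 0, 1, 0, -1.5, 52, 0, 1, 0, -1.5, 60, 0, 1, 0, -1.5, 60, 0, 1, 0, -1.5, 60, 0]}}

```text
t: 15.98
ee_pos: [0.5799, -0.1916, 0.1473]
orientation: [-0.151, 0.989, 0.003, 0.0]
ft_force: [-0.5, -0.8, -6.9]
width: 0.154
```

```bash
python3 - <<'E'
from h import *
im=robot.capture("scene")[:,:,::-1].copy(); cv2.imwrite("pics/scene16.png",im)
cv2.imwrite("pics/c27.png",cv2.convertScaleAbs(crop(im,200,260,310,380,5),alpha=1.3,beta=20))
E
python3 g.py 580,-192.5,248,107.2
python3 - <<'E'
from tilt import *
s=robot.read_state(); p=s["ee_pos"]+[0,0,.0201]
for t in (.4,.45):
  print(t,[(k,proj("scene",P).round(1).tolist()) for k,P in barpts(p,np.radians(17.3),t).items() if k[0]==1])
E
```

```text
t 16.03 tcp [ 580.5 -192.1  148.3] ya 107.3 j [ -30.   16.   87.    0.   77. -137.] F [-0.5 -0.6 -6.2] w 13.9
580,-192.5,248,107.2 -> [0.5, 0.0, -61.4] 0.1 zt [ 0.001  0.005 -1.   ]
0.4 [((1, 1, 0.04), [284.4, 323.3]), ((1, 1, 0.0), [278.9, 329.9]), ((1, -1, 0.04), [272.9, 338.2]), ((1, -1, 0.0), [267.6, 344.5])]
0.45 [((1, 1, 0.04), [283.2, 323.8]), ((1, 1, 0.0), [277.0, 329.7]), ((1, -1, 0.04), [271.7, 338.6]), ((1, -1, 0.0), [265.7, 344.3])]
```

View pics/c27.png

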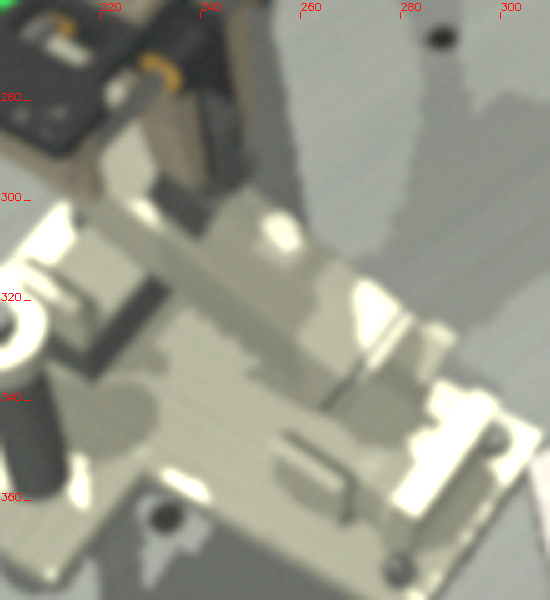

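>>> {"fn": "step_arm", "kwargs": {"moves": [1, -1, 0, 8, 0, 1, -2, 0, 18, 0, 1, -3, 0, 28, 0, 1, -3, 0, 34, 0, 1, -3, 0, 36, 0, 1, -3, 0, 36, 0]}}

```text
t: 16.53
ee_pos: [0.5826, -0.1905, 0.1108]
orientation: [-0.151, 0.989, 0.003, 0.0]
ft_force: [-0.1, -0.5, -6.7]
width: 0.15
```

>>> {"fn": "step_arm", "kwargs": {"moves": [1, 0, 0, 2, 0, 1, 0, 0, 4, 0]}}

```text
t: 16.7
ee_pos: [0.5829, -0.1907, 0.1071]
orientation: [-0.15, 0.989, 0.003, 0.0]
ft_force: [0.1, -0.6, -5.9]
width: 0.153
```

>>> {"fn": "step_arm", "kwargs": {"moves": [1, 0, 0, 2, 0, 1, 0, 0, 3, 0]}}

```text
t: 16.87
ee_pos: [0.5833, -0.191, 0.1047]
orientation: [-0.15, 0.989, 0.003, 0.001]
ft_force: [-0.8, 0.3, -3.1]
width: 0.149
```

>>> {"fn": "step_arm", "kwargs": {"moves": [1, 0, 0, 1.5, 0, 1, 0, 0, 3, 0, 1, 0, 0, 4.5, 0, 1, 0, 0, 6, 0]}}

```text
t: 17.2
ee_pos: [0.5836, -0.1912, 0.0989]
orientation: [-0.15, 0.989, 0.002, 0.001]
ft_force: [0.2, 0.2, -4.2]
width: 0.153
```

>>> {"fn": "step_arm", "kwargs": {"moves": [1, 0, 0, 1.5, 0, 1, 0, 0, 3, 0, 1, 0, 0, 4.5, 0]}}

```text
t: 17.45
ee_pos: [0.5837, -0.1912, 0.0943]
orientation: [-0.15, 0.989, 0.002, 0.001]
ft_force: [-1.0, -0.6, -3.9]
width: 0.145
```

```bash
python3 - <<'E'
from h import *
im=robot.capture("scene")[:,:,::-1].copy(); cv2.imwrite("pics/scene17.png",im)
cv2.imwrite("pics/c28.png",cv2.convertScaleAbs(crop(im,190,260,310,380,5),alpha=1.3,beta=20))
E
python3 g.py 587,-190.5,125,107.2
```

```text
t 17.5 tcp [ 583.5 -191.1   93.9] ya 107.3 j [ -30.   19.   89.    0.   72. -137.] F [ 0.1 -1.1 -4.8] w 13.9
587,-190.5,125,107.2 -> [-3.5, -0.5, 7.2] 0.1 zt [ 0.001  0.005 -1.   ]
```

View pics/c28.png

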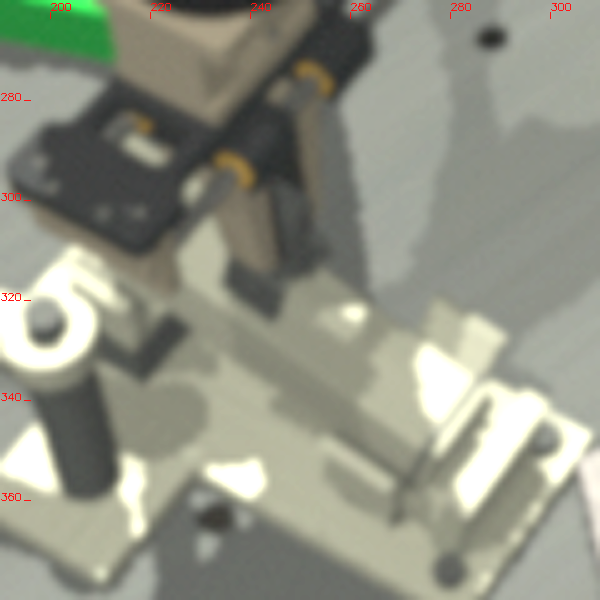

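>>> {"fn": "step_arm", "kwargs": {"moves": [1, 0, 0, 1.5, 0, 1, 0, 0, 3, 0, 1, 0, 0, 4, 0]}}

```text
t: 17.75
ee_pos: [0.5834, -0.191, 0.0897]
orientation: [-0.15, 0.989, 0.003, 0.001]
ft_force: [0.0, 0.1, -3.4]
width: 0.153
```

>>> {"fn": "step_arm", "kwargs": {"moves": [1, 0, 0, 1.5, 0, 1, 0, 0, 2, 0]}}

```text
t: 17.92
ee_pos: [0.5833, -0.191, 0.0873]
orientation: [-0.15, 0.989, 0.003, 0.001]
ft_force: [-1.1, -0.8, -2.9]
width: 0.152
```

>>> {"fn": "step_arm", "kwargs": {"moves": [1, 0, 0, 1.5, 0, 1, 0, 0, 1.5, 0]}}

```text
t: 18.08
ee_pos: [0.5837, -0.1911, 0.087]
orientation: [-0.15, 0.989, 0.002, 0.001]
ft_force: [-1.9, 1.1, 3.0]
width: 0.148
```

>>> {"fn": "step_arm", "kwargs": {"moves": [1, 0, 0, 1.5, 0, 1, 0, 0, 1.5, 0]}}

```text
t: 18.25
ee_pos: [0.5843, -0.1912, 0.0868]
orientation: [-0.151, 0.989, 0.002, 0.002]
ft_force: [-3.1, 0.9, 4.9]
width: 0.151
```

Seated: Fz went from −7 to about +4 N at pivot height 107 mm, expected about 106. Now I slide it downhill to the stop.

>>> {"fn": "step_arm", "kwargs": {"moves": [1, -1, 0, 0, 0, 1, -2, 0, 0, 0]}}

```text
t: 18.42
ee_pos: [0.5864, -0.1907, 0.0866]
orientation: [-0.15, 0.989, 0.002, 0.002]
ft_force: [-0.4, -0.1, -3.2]
width: 0.151
```

>>> {"fn": "step_arm", "kwargs": {"moves": [1, -1, 0, 0, 0, 1, -2, 0, 0.5, 0]}}

```text
t: 18.58
ee_pos: [0.5883, -0.1902, 0.086]
orientation: [-0.151, 0.989, 0.002, 0.002]
ft_force: [-2.1, -0.0, -0.9]
width: 0.149
```

>>> {"fn": "step_arm", "kwargs": {"moves": [1, -1, 0, 0, 0, 1, -2, 0, 0.5, 0]}}

```text
t: 18.75
ee_pos: [0.5901, -0.1898, 0.0856]
orientation: [-0.151, 0.989, 0.002, 0.001]
ft_force: [-6.6, -0.7, 4.5]
width: 0.153
```

>>> {"fn": "step_arm", "kwargs": {"moves": [1, -1, 0, 0, 0, 1, -2, 0, 0.3, 0]}}

```text
t: 18.92
ee_pos: [0.5902, -0.1899, 0.0855]
orientation: [-0.151, 0.989, 0.002, -0.001]
ft_force: [-11.1, -2.2, 7.0]
width: 0.151
```

```bash
python3 - <<'E'
from h import *
im=robot.capture("scene")[:,:,::-1].copy(); cv2.imwrite("pics/scene18.png",im)
cv2.imwrite("pics/c29.png",cv2.convertScaleAbs(crop(im,230,290,310,380,7),alpha=1.3,beta=20))
E
python3 g.py 587,-190.5,125,107.2
```

```text
t 18.97 tcp [ 590.2 -189.9   85.5] ya 107.3 j [ -29.   20.   89.    0.   71. -136.] F [-9.2 -1.9  3.9] w 14.1
587,-190.5,125,107.2 -> [3.2, 0.4, -1.2] 0.1 zt [-0.002  0.003 -1.   ]
```

View pics/c29.png

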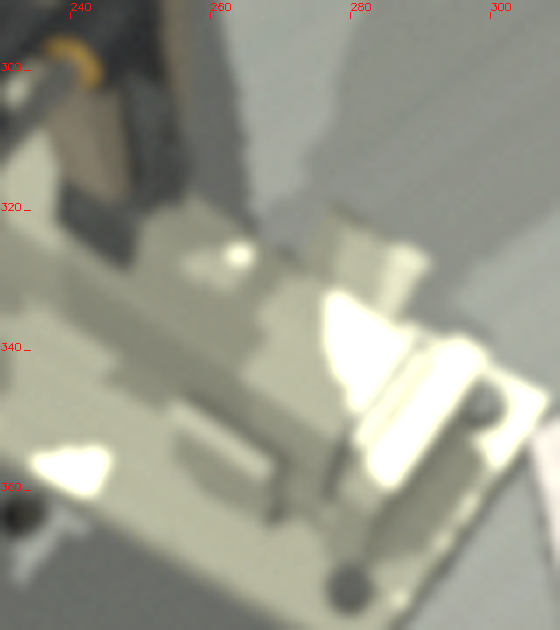

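The push force rose to 11 N with no further advance, so the end face is on the stop. I relax, release, and rise.

>>> {"fn": "step_arm", "kwargs": {"moves": [1, 0, 0, 0, 0, 1, 0, 0, 0, 0]}}

```text
t: 19.13
ee_pos: [0.59, -0.19, 0.0856]
orientation: [-0.151, 0.989, 0.002, -0.001]
ft_force: [-4.0, -0.2, 0.7]
width: 0.147
```

>>> {"fn": "step_arm", "kwargs": {"moves": [0.75, 0, 0, 0, 0, 0.6, 0, 0, 0, 0, 0.6, 0, 0, 0, 0, 0.6, 0, 0, 0, 0]}}

```text
t: 19.47
ee_pos: [0.5905, -0.19, 0.0859]
orientation: [-0.151, 0.989, 0.001, -0.001]
ft_force: [0.6, 0.1, -0.1]
width: 0.393
```

>>> {"fn": "step_arm", "kwargs": {"moves": [0.6, 0, 0, -10, 0, 0.6, 0, 0, -30, 0, 0.6, 0, 0, -60, 0, 0.6, 0, 0, -90, 0, 0.6, 0, 0, -110, 0, 0.6, 0, 0, -110, 0]}}

```text
t: 19.97
ee_pos: [0.594, -0.1919, 0.203]
orientation: [-0.151, 0.989, -0.002, 0.004]
ft_force: [0.7, -0.2, 0.3]
width: 0.406
```

```bash
python3 - <<'E'
from h import *
im=robot.capture("scene")[:,:,::-1].copy(); cv2.imwrite("pics/scene19.png",im)
cv2.imwrite("pics/c30.png",cv2.convertScaleAbs(crop(im,190,240,310,380,5)[:600],alpha=1.2,beta=10))
E
python3 arc.py 1.75 1.75 1 127 99 99
```

```text
t 20.02 tcp [ 592.7 -191.2  199.8] ya 107.4 j [ -29.   15.   82.    0.   83. -136.] F [ 0.2  0.1 -0.8] w 37.0
461.1,-327.4,127.0,99.0 -> [166.7, -90.5, 110.6] 8.4 zt [ 0.004 -0.001 -1.   ]
461.1,-327.4,127.0,99.0 -> [166.7, -90.5, 110.6] 8.4 zt [ 0.004 -0.001 -1.   ]
```

View pics/c30.png

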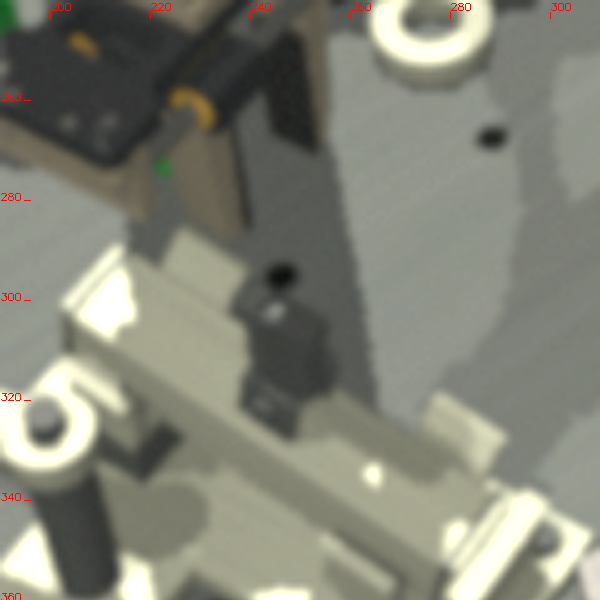

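The bar lies in both saddles with its end against the stop and the handle clear. Back to the pin to shut the arm.

>>> {"fn": "step_arm", "kwargs": {"moves": [0.5, 33, -18, 10, 2, 0.4, 66, -36, 20, 4, 0.35, 100, -54, 40, 6, 0.35, 133, -72, 60, 8.4, 0.35, 160, -87, 66, 8.4, 0.35, 166.7, -90.5, 68, 8.4, 0.35, 166.7, -90.5, 68, 8.4, 0.35, 166.7, -90.5, 68, 8.4]}}

```text
t: 20.68
ee_pos: [0.4609, -0.3268, 0.1306]
orientation: [-0.078, 0.997, 0.0, 0.002]
ft_force: [0.1, 0.4, 0.2]
width: 0.649
```

```bash
python3 - <<'E'
from h import *
im=robot.capture("scene")[:,:,::-1].copy(); cv2.imwrite("pics/scene20.png",im)
cv2.imwrite("pics/c31.png",cv2.convertScaleAbs(crop(im,90,230,230,350,5)[:600],alpha=1.2,beta=10))
E
python3 arc.py 1.75 1.75 1 127 99 99
```

```text
t 20.73 tcp [ 461.6 -326.6  131.2] ya 99.0 j [ -48.   10.   96.    0.   74. -147.] F [-0.1 -0.1  0. ] w 59.5
461.1,-327.4,127.0,99.0 -> [0.8, -0.6, 42.5] -0.0 zt [ 0.005 -0.    -1.   ]
461.1,-327.4,127.0,99.0 -> [0.8, -0.6, 42.5] -0.0 zt [ 0.005 -0.    -1.   ]
```

View pics/c31.png

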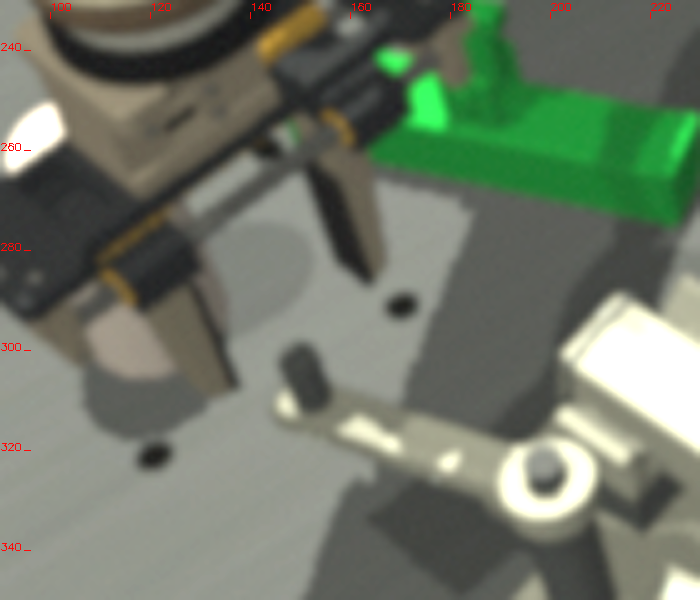

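```bash
python3 -c "
from h import *
print(plane('top',481,345.5,.13), plane('scene',106.5,262,.13))"
```

```text
[ 0.28709612 -0.33739011  0.13      ] [ 0.29893128 -0.34147356  0.13      ]
```

>>> {"fn": "step_arm", "kwargs": {"moves": [0.5, 0.8, -0.6, 20, 0, 0.6, 0.8, -0.6, 38, 0, 0.66, 0.8, -0.6, 41, 0, 0.66, 0.8, -0.6, 41, 0, 0.66, 0.8, -0.6, 41, 0]}}

```text
t: 21.15
ee_pos: [0.4622, -0.3269, 0.0911]
orientation: [-0.079, 0.997, -0.001, 0.003]
ft_force: [0.0, -0.4, 0.5]
width: 0.342
```

```bash
python3 arc.py 1.75 0.85 9 128 99 63
```

```text
t 21.15 tcp [ 462.2 -326.9   91.1] ya 99.1 j [ -48.   12.   98.    0.   70. -147.] F [ 0.  -0.4  0.5] w 31.5
461.1,-327.4,128.0,99.0 -> [1.1, -0.3, 1.4] 0.1 zt [ 0.006 -0.001 -1.   ]
456.8,-317.9,128.0,95.0 -> [3.9, 9.8, 1.3] 4.1 zt [ 0.006 -0.001 -1.   ]
453.4,-308.0,128.0,91.0 -> [5.7, 20.1, 1.3] 8.1 zt [ 0.006 -0.001 -1.   ]
451.0,-297.7,128.0,87.0 -> [6.4, 30.6, 1.3] 12.1 zt [ 0.006 -0.001 -1.   ]
449.6,-287.3,128.0,83.0 -> [6.2, 41.1, 1.3] 16.1 zt [ 0.006 -0.001 -1.   ]
449.3,-276.8,128.0,79.0 -> [4.8, 51.5, 1.3] 20.1 zt [ 0.006 -0.001 -1.   ]
450.1,-266.4,128.0,75.0 -> [2.4, 61.7, 1.3] 24.1 zt [ 0.006 -0.001 -1.   ]
451.8,-256.0,128.0,71.0 -> [-0.9, 71.7, 1.3] 28.1 zt [ 0.006 -0.001 -1.   ]
454.7,-245.9,128.0,67.0 -> [-5.4, 81.2, 1.3] 32.1 zt [ 0.006 -0.001 -1.   ]
458.5,-236.1,128.0,63.0 -> [-10.7, 90.3, 1.3] 36.1 zt [ 0.006 -0.001 -1.   ]
```

>>> {"fn": "step_arm", "kwargs": {"moves": [0.66, 2.5, 5, 1, 2, 0.66, 4, 10, 1, 4, 0.66, 5.5, 20, 1, 8, 0.66, 6.5, 30.5, 1, 12, 0.66, 6, 41, 1, 16, 0.66, 5, 51.5, 1, 20, 0.66, 2.5, 61.5, 1, 24, 0.66, -1, 71.5, 1, 28, 0.66, -5.5, 81, 1, 32, 0.66, -10.5, 90, 1, 36]}}

```text
t: 21.98
ee_pos: [0.459, -0.2368, 0.0918]
orientation: [0.234, 0.972, -0.001, 0.004]
ft_force: [-2.0, -1.1, 0.5]
width: 0.341
```

```bash
python3 - <<'E'
from h import *
im=robot.capture("scene")[:,:,::-1].copy(); cv2.imwrite("pics/scene21.png",im)
cv2.imwrite("pics/c32.png",cv2.convertScaleAbs(crop(im,130,230,270,350,5)[:600],alpha=1.2,beta=10))
E
python3 arc.py 0.85 -0.05 9 128 63 27
```

```text
t 22.03 tcp [ 459.7 -235.2   91.7] ya 62.8 j [ -41.    5.  106.    0.   69. -104.] F [0.2 1.2 0.4] w 31.4
458.5,-236.1,128.0,63.0 -> [0.6, -1.4, 2.0] -0.2 zt [ 0.008 -0.002 -1.   ]
463.2,-226.8,128.0,59.0 -> [0.7, 9.0, 2.0] 3.8 zt [ 0.008 -0.002 -1.   ]
468.9,-217.9,128.0,55.0 -> [-0.3, 19.6, 2.0] 7.8 zt [ 0.008 -0.002 -1.   ]
475.4,-209.7,128.0,51.0 -> [-2.3, 29.8, 2.1] 11.8 zt [ 0.008 -0.002 -1.   ]
482.7,-202.2,128.0,47.0 -> [-5.4, 39.8, 2.1] 15.8 zt [ 0.008 -0.002 -1.   ]
490.7,-195.4,128.0,43.0 -> [-9.4, 49.5, 2.1] 19.8 zt [ 0.008 -0.002 -1.   ]
499.4,-189.5,128.0,39.0 -> [-14.4, 58.8, 2.2] 23.8 zt [ 0.008 -0.002 -1.   ]
508.6,-184.5,128.0,35.0 -> [-20.3, 67.4, 2.3] 27.8 zt [ 0.008 -0.002 -1.   ]
518.3,-180.4,128.0,31.0 -> [-27.0, 75.5, 2.3] 31.8 zt [ 0.008 -0.002 -1.   ]
528.3,-177.3,128.0,27.0 -> [-34.5, 82.8, 2.4] 35.8 zt [ 0.008 -0.002 -1.   ]
```

View pics/c32.png

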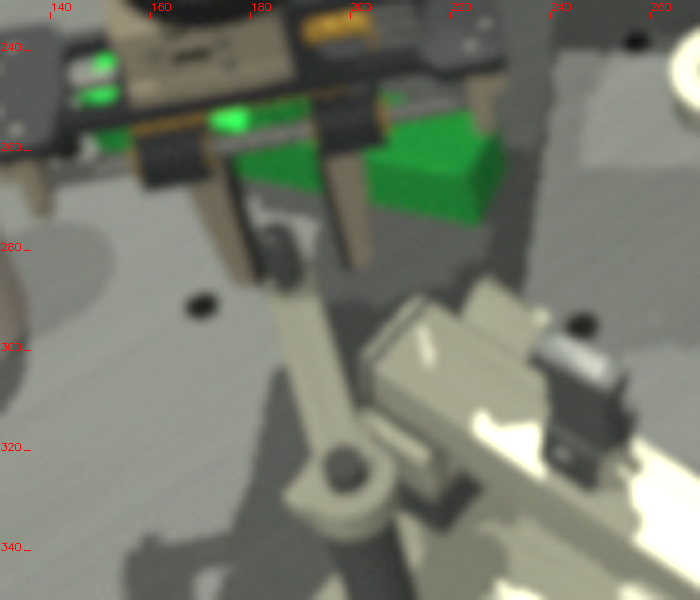

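>>> {"fn": "step_arm", "kwargs": {"moves": [0.66, 0.5, 5, 1, 2, 0.66, 0.5, 9, 1.5, 4, 0.66, 0, 19.5, 1.5, 8, 0.66, -2, 30, 1.5, 12, 0.66, -5.5, 40, 1.5, 16, 0.66, -9.5, 49.5, 1.5, 20, 0.66, -14.5, 59, 1.5, 24, 0.66, -20.5, 67.5, 1.5, 28]}}

```text
t: 22.7
ee_pos: [0.5095, -0.1845, 0.0917]
orientation: [0.464, 0.886, 0.001, 0.004]
ft_force: [-2.2, -0.1, 0.6]
width: 0.341
```

```bash
python3 - <<'E'
from h import *
im=robot.capture("scene")[:,:,::-1].copy(); cv2.imwrite("pics/scene22.png",im)
cv2.imwrite("pics/c33.png",cv2.convertScaleAbs(crop(im,150,230,290,350,5)[:600],alpha=1.2,beta=10))
E
python3 arc.py 0.15 -0.1 5 129 35 28
```

```text
t 22.75 tcp [ 511.1 -183.9   91.8] ya 34.6 j [-33.   8. 102.   0.  69. -67.] F [-0.4  0.9 -0.1] w 31.4
508.6,-184.5,129.0,35.0 -> [0.9, -2.4, 1.1] -0.4 zt [ 0.01  -0.003 -1.   ]
513.4,-182.3,129.0,33.6 -> [-0.0, 2.8, 1.2] 1.0 zt [ 0.01  -0.003 -1.   ]
518.3,-180.4,129.0,32.2 -> [-1.2, 7.9, 1.2] 2.4 zt [ 0.01  -0.003 -1.   ]
523.3,-178.7,129.0,30.8 -> [-2.7, 13.0, 1.3] 3.8 zt [ 0.01  -0.003 -1.   ]
528.3,-177.3,129.0,29.4 -> [-4.4, 17.9, 1.3] 5.2 zt [ 0.01  -0.003 -1.   ]
533.4,-176.1,129.0,28.0 -> [-6.3, 22.8, 1.3] 6.6 zt [ 0.01  -0.003 -1.   ]
```

View pics/c33.png

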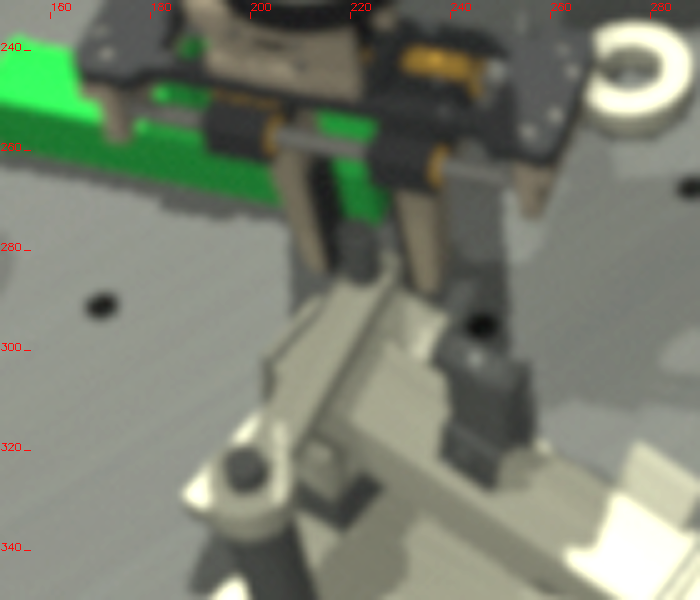

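>>> {"fn": "step_arm", "kwargs": {"moves": [0.66, 0, 3, 1, 1, 0.66, -1, 8, 1, 2.5, 0.66, -2.5, 13, 1, 4, 0.66, -3.5, 16, 1, 5, 0.66, -4.5, 18, 1, 5]}}

```text
t: 23.17
ee_pos: [0.5289, -0.1776, 0.0917]
orientation: [0.503, 0.864, 0.001, 0.005]
ft_force: [-1.2, -0.1, 1.0]
width: 0.34
```

>>> {"fn": "step_arm", "kwargs": {"moves": [0.66, -0.5, 1.5, 0, 0, 0.66, -1, 3, 0, 0]}}

```text
t: 23.33
ee_pos: [0.5308, -0.1775, 0.0919]
orientation: [0.502, 0.865, 0.0, 0.004]
ft_force: [-9.2, -1.3, 4.5]
width: 0.342
```

>>> {"fn": "step_arm", "kwargs": {"moves": [0.66, -0.5, 1.5, 0, 0, 0.66, -1, 3, 0, 0, 0.66, -1, 3, 0, 0]}}

```text
t: 23.58
ee_pos: [0.5305, -0.1774, 0.0918]
orientation: [0.501, 0.865, -0.002, 0.001]
ft_force: [-12.7, -1.4, 6.0]
width: 0.342
```

```bash
python3 - <<'E'
from h import *
im=robot.capture("scene")[:,:,::-1].copy(); cv2.imwrite("pics/scene23.png",im)
cv2.imwrite("pics/c34.png",cv2.convertScaleAbs(crop(im,170,230,300,350,5)[:600],alpha=1.2,beta=10))
E
python3 g.py
```

```text
t 23.63 tcp [ 530.5 -177.5   91.7] ya 29.8 j [-31.  11.  99.  -0.  70. -60.] F [-12.5  -1.9   6.5] w 31.5
```

View pics/c34.png

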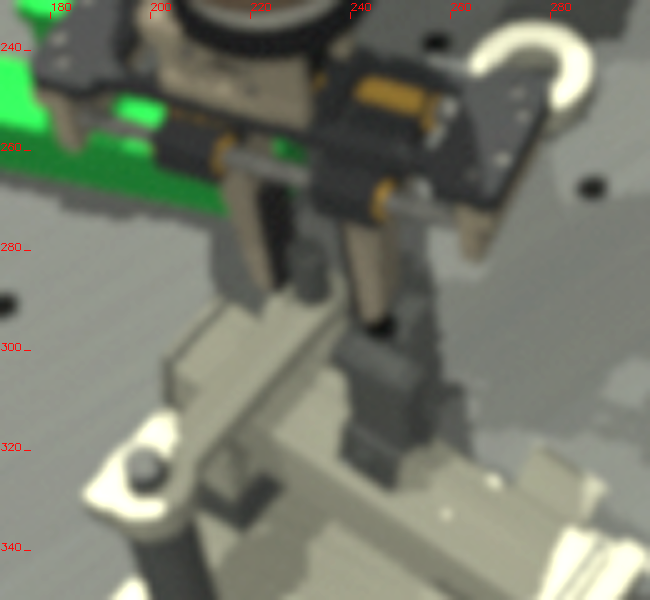

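The arm is at its shut limit: 12.5 N and no advance, with the implied pin position within about 2 mm of the shut position. I back off 6 mm, rise and clear the view.

>>> {"fn": "step_arm", "kwargs": {"moves": [0.66, 1, -4, 0, 0, 0.66, 1.5, -7, 0, 0, 0.66, 1.5, -7, -10, 0, 0.6, 1.5, -7, -35, 0, 0.6, 1.5, -7, -70, 0, 0.6, 1.5, -7, -100, 0, 0.6, 1.5, -7, -110, 0]}}

```text
t: 24.22
ee_pos: [0.5267, -0.1806, 0.2084]
orientation: [0.501, 0.865, -0.002, 0.006]
ft_force: [0.3, 0.0, 0.6]
width: 0.404
```

```bash
python3 g.py 380,60,235,40
```

```text
t 24.22 tcp [ 526.7 -180.6  208.4] ya 29.9 j [-31.   5.  93.  -0.  82. -61.] F [0.3 0.  0.6] w 37.2
380,60,235,40 -> [281.8, -7.5, 8.2] -10.1 zt [ 0.009 -0.009 -1.   ]
```

>>> {"fn": "step_arm", "kwargs": {"moves": [0.6, 35, 0, 0, 0, 0.6, 70, 0, 0, 0, 0.6, 105, 0, 0, 0, 0.6, 140, 0, 0, 0, 0.6, 175, 0, 0, 0, 0.6, 210, 0, 0, 0, 0.6, 245, 0, 0, 0, 0.6, 282, -5, 0, -5, 0.6, 290, 20, 0, -10, 0.6, 290, 50, 0, -10]}}

```text
t: 25.05
ee_pos: [0.4241, 0.0981, 0.2055]
orientation: [0.421, 0.907, -0.001, 0.007]
ft_force: [0.2, -0.8, 1.0]
width: 0.395
```

```bash
python3 g.py 280,350,235,60
```

```text
t 25.05 tcp [424.1  98.1 205.5] ya 40.2 j [ -3. -14. 111.  -0.  83. -43.] F [ 0.2 -0.8  1. ] w 36.4
280,350,235,60 -> [285.5, 52.5, 4.9] -19.8 zt [ 0.012 -0.009 -1.   ]
```

>>> {"fn": "step_arm", "kwargs": {"moves": [0.6, 35, 6, 0, -3, 0.6, 70, 12, 0, -6, 0.6, 105, 18, 0, -9, 0.6, 140, 25, 0, -12, 0.6, 175, 32, 0, -15, 0.6, 210, 38, 0, -18, 0.6, 245, 45, 0, -20, 0.6, 280, 52, 0, -20, 0.6, 285, 52, 0, -20]}}

```text
t: 25.8
ee_pos: [0.277, 0.353, 0.2015]
orientation: [0.254, 0.967, -0.002, 0.006]
ft_force: [-0.2, 0.2, -1.0]
width: 0.399
```

```bash
python3 - <<'E'
from h import *
im=robot.capture("scene")[:,:,::-1].copy(); cv2.imwrite("pics/scene24.png",im)
im2=robot.capture("top")[:,:,::-1].copy(); cv2.imwrite("pics/top24.png",im2)
cv2.imwrite("pics/c35.png",np.hstack([crop(im,175,265,315,390,4),cv2.copyMakeBorder(crop(im2,360,165,470,290,4),0,0,0,0,0)]) if 0 else crop(im,175,260,315,390,5))
cv2.imwrite("pics/c36.png",crop(im2,360,165,470,290,5))
E
python3 g.py
```

```text
t 25.9 tcp [279.  350.1 201.4] ya 60.4 j [ 37. -12. 109.  -1.  82. -24.] F [-0.1  0.2  0. ] w 36.8
```

View pics/c35.png

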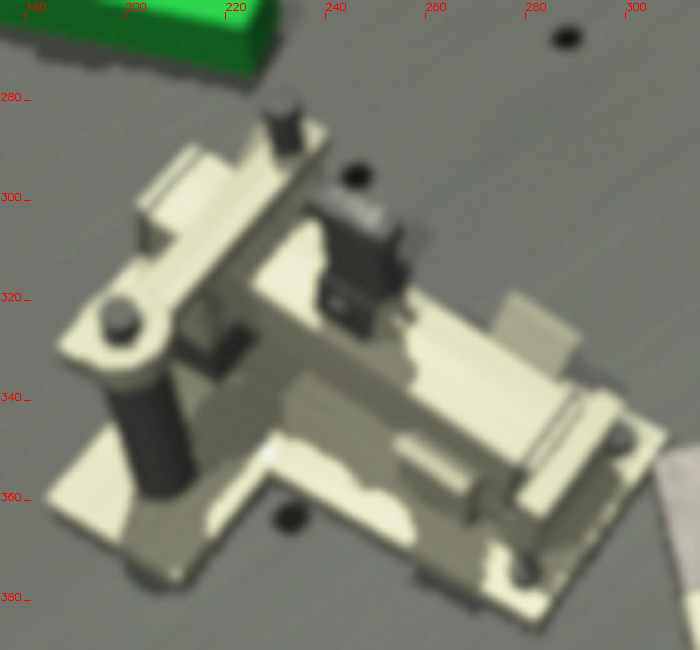

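View pics/c36.png

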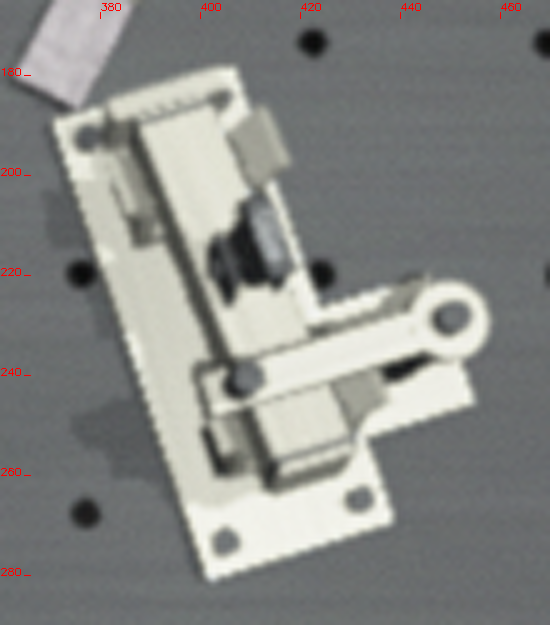

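View pics/top24.png

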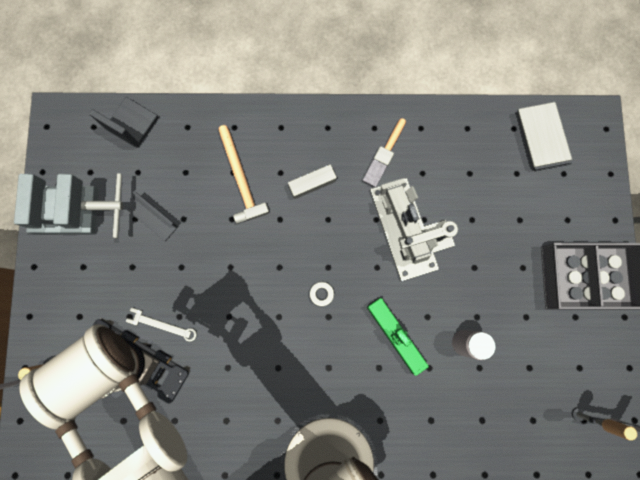

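```bash
python3 - <<'E'
from h import *
from math import *
q,r=tri((231,281.5),(408.5,241)); h=np.array([554.3,-279]); v=q[:2]*1000-h
print("pin",q.round(4),r.round(4),"R",np.hypot(*v),"theta",radians((degrees(atan2(v[1],v[0]))-107.2)))
C=np.array([.5747,-.1943,0]); a=np.radians(17.2); u=np.array([np.cos(a),np.sin(a),0]); y=np.array([np.sin(a),-np.cos(a),0])
s,c=np.sin(.21),np.cos(.21)
def cr(x,yy,z): return C-u*x/1e3+y*yy/1e3+np.array([0,0,z/1e3])
def ls(x,yy,z): return cr(-100*c+x*c-z*s, yy, 45-100*s+x*s+z*c)
for x in (0,200):
  for yy in (-20,20): print(x,yy,proj("top",ls(x,yy,40)).round(1),proj("scene",ls(x,yy,40)).round(1))
print("uphill bottom",[proj("top",ls(200,yy,0)).round(1) for yy in(-20,20)])
a=cv2.imread("pics/top0.png").astype(int); b=cv2.imread("pics/top24.png").astype(int)
d=(np.abs(a-b).max(2)>50).astype(np.uint8); n,l,st,ce=cv2.connectedComponentsWithStats(d)
for i in range(1,n):
    if st[i,4]>8: print(st[i].tolist())
im=cv2.imread("pics/scene24.png"); cv2.imwrite("pics/c37.png",crop(im,260,320,315,385,10))
im=cv2.imread("pics/top24.png"); cv2.imwrite("pics/c38.png",crop(im,370,175,440,270,8)[:, :560])
E
```

```text
pin [ 0.5222 -0.1791  0.142 ] 0.0007 R 104.92188955934293 theta 0.010497206709131039
0 -20 [386.1 187.2] [292.  339.6]
0 20 [401.2 182.6] [280.9 354.4]
200 -20 [415.3 259.7] [213.3 286.8]
200 20 [431.3 254.7] [200.9 300.1]
uphill bottom [array([412.9, 264.8]), array([428.4, 260. ])]
[385, 185, 61, 79, 1106]
[404, 193, 6, 12, 35]
[398, 208, 8, 3, 10]
[250, 214, 24, 38, 451]
[272, 219, 5, 12, 15]
[399, 242, 3, 6, 10]
[247, 247, 5, 7, 14]
[193, 247, 126, 149, 4352]
[254, 269, 4, 8, 9]
[208, 285, 9, 10, 22]
[195, 296, 4, 5, 9]
[198, 296, 8, 8, 16]
[179, 299, 7, 5, 9]
[174, 301, 15, 13, 42]
[188, 310, 7, 5, 14]
[132, 316, 172, 131, 5267]
[191, 316, 9, 6, 15]
[96, 319, 34, 30, 539]
[0, 328, 128, 131, 7851]
[151, 350, 21, 12, 138]
[109, 353, 7, 10, 25]
[139, 356, 13, 25, 96]
[167, 363, 7, 5, 18]
[23, 372, 9, 8, 40]
[159, 375, 7, 8, 23]
[132, 379, 4, 3, 10]
[125, 383, 22, 28, 344]
[151, 385, 23, 18, 120]
[331, 392, 25, 13, 139]
[103, 394, 5, 4, 11]
[311, 395, 6, 6, 13]
[148, 402, 8, 9, 45]
[98, 418, 84, 62, 2069]
[382, 420, 5, 8, 12]
[379, 427, 9, 10, 30]
[376, 441, 6, 6, 13]
[365, 446, 19, 24, 217]
[0, 449, 3, 7, 14]
[86, 450, 7, 8, 30]
[278, 451, 11, 16, 66]
[380, 455, 5, 6, 12]
[342, 461, 22, 19, 206]
[324, 462, 23, 18, 254]
[0, 467, 12, 13, 73]
[270, 467, 8, 4, 11]
[72, 469, 11, 11, 86]
[372, 471, 6, 7, 14]
[13, 473, 4, 5, 11]
```

View pics/c37.png

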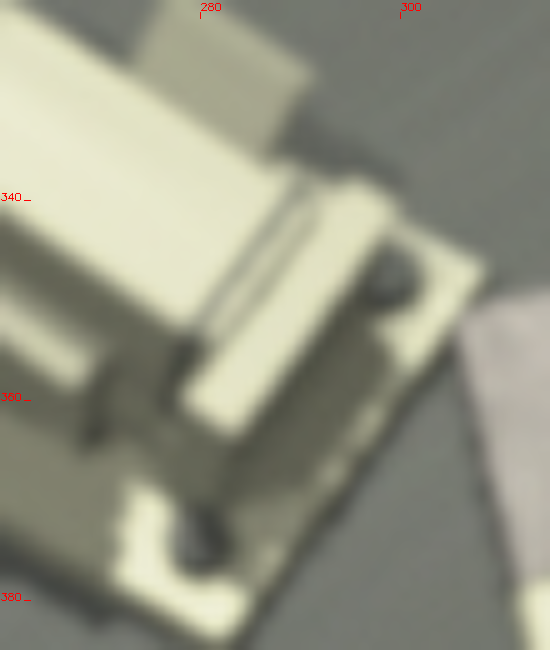

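View pics/c38.png

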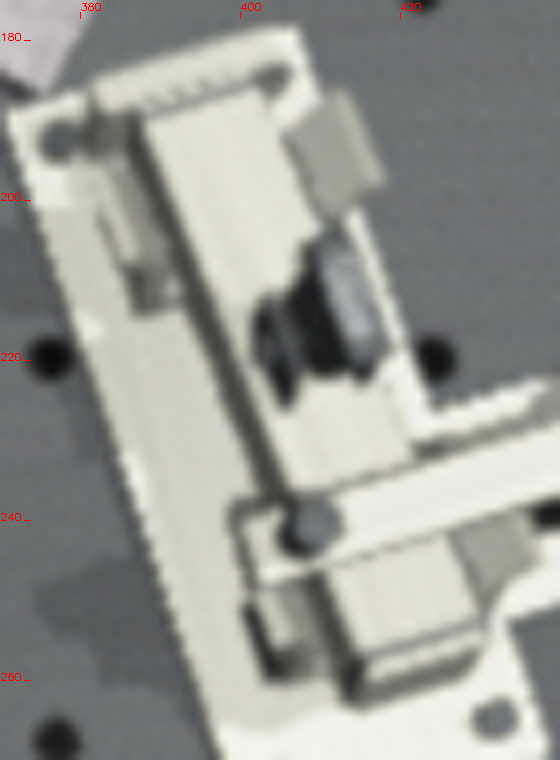

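```bash
python3 -c "
from workcell import robot
print(robot.close_job())"
```

```text
the job is handed in; nothing more can be done
None
```

The bar is in the sloping cradle with its heavy end downhill against the stop, and the hold-down arm is shut over it. I handed the job in at about 26 s; no verdict was reported.

- **Tool height:** the reported height was wrong. Pictures showed the fingertips 30–38 mm higher than stated, and my first push passed above the pin. Touching bare table gave about 38 mm, which I corrected for from then on.
- **Hold-down arm open:** I pushed the pin to the open limit, where it stopped at about 15 N.
- **Heavy end:** I gripped the handle (14 mm wide, as expected) and lifted the bar. The end away from the robot dropped, and the picture matched the predicted 0.4 rad tilt to a few pixels.
- **Placing:** I lowered the bar in small steps and slid it downhill until it stopped advancing at about 11 N. Then I let go.
- **Arm shut:** I pushed the pin back to its limit, where it stopped at about 12 N, and moved the robot clear.

**Last checks:**
- The pin measures 0.01 rad from shut.
- The bar's uphill end is where it should be to within about 2 pixels, and no gap shows at the stop.
- A before/after comparison of the top view shows none of the other loose objects moved. The wrench was partly under robot shadow, so I judged that one by eye.
- While hanging, the bar appeared 3–8 mm further uphill than predicted. The final push to the stop took that up.

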